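# Level the pouring table and load its dishes

### The job

Without shoving it about or disturbing the other things on the bench, first level the grey levelling table by turning its two black screw knobs until it stands level and no longer rocks, with all four feet carrying weight, and let go of it. Then lower the aluminium carrier plate over the table's two pins until it rests flush. Finally put all the petri dishes present on the plate's two ringed places, upright and at most two high: the dishes filled with agar lie directly on the plate, the empty ones on top of another dish or on a place left free.

Things in the scene. Friction and masses are not known exactly. Their poses are not given: they have to be found in the camera images.
- base: levelling table: grey cast slab 200 x 300 x 20 mm (x, y, z), about 4.4 kg, on four rubber feet. Origin: centre of the slab, level with the undersides of the rear feet (so about on the bench when level). Axes: x away from the robot at yaw 0, y to the left, z up, square to the slab. Slab underside z = 18, top z = 38 mm. The front (-x) side carries the two screws, the rear side two fixed feet. It starts tipped forward and usually rocking, and stands free on the bench
- rear_foot_left: fixed rubber foot, 28 mm across, at (80, 120) mm on the table; origin: centre of its underside, at z = 0 of the table (the rubber of all four feet gives about 0.05 mm per N)
- rear_foot_right: fixed rubber foot, 28 mm across, at (80, -120) mm on the table; origin: centre of its underside, at z = 0 of the table (the rubber of all four feet gives about 0.05 mm per N)
- screw_foot_left: rubber foot, 26 mm across, at the lower end of the left screw, at (-70, 120) mm on the table; origin: centre of its underside
- screw_foot_right: rubber foot, 26 mm across, at the lower end of the right screw, at (-70, -120) mm on the table; origin: centre of its underside
- screw_left (a joint): angle of the left screw, rad, 0 to 6.2; grows when its knob is turned clockwise seen from above, which screws the foot down by 2.5 mm per rad and so raises that corner. Starts between 1 and 3. On this flat bench the table stands level with all feet loaded when both screws read 4.0 (within about 0.3); a difference of more than about 0.6 between them takes the weight off one foot. The screw stays where it is left; it turns with about 0.12 to 0.2 N m
- screw_right (a joint): the same for the right screw
- screw_left_grip (a point): on the axis of the left screw, in the middle of its knob's grip bar. The black plastic bar is 46 mm long (along the x axis of this point, which turns with the knob), 14 mm wide (y) and 30 mm tall; its top is 13 mm above this point, its foot 17 mm below, on a disc 38 mm across. The knob moves up and down with the screw; as the table tips about its rear feet the height of the knob over the bench hardly changes
- screw_right_grip (a point): the same for the right screw
- seat (a point): centre of the flat seat on the table (bare aluminium pad 118 x 226 mm, 35 mm behind the table's centre, 42 mm above its origin); axes as the table's. Two steel pins stand on the seat at y = +95 and -95 mm from this point: 10 mm in diameter, 14 mm tall, the top 4 mm tapered
- plate: aluminium carrier plate 116 x 224 x 8 mm (x, y, z), 0.35 kg; origin: centre of its underside. Two through holes, 14 mm in diameter, at y = +95 and -95 mm. It fits either way round. A blue upright grip stands across its middle: 64 mm along x, 12 mm thick along y, its top 42 mm above the plate's underside. Resting flush, its origin is at point seat. It starts lying on the bench on the left
- plate_grip (a point): middle of the plate's blue grip, 28 mm above the plate's underside (14 mm below the grip's top)
- place_a (a point): centre of one blue-ringed dish place (ring 72 mm across) on the plate's top face, at y = +50 mm of the plate; the clear gap from a centred dish to the grip is 11 mm, to the pin 7 mm
- place_b (a point): the same for the other place, at y = -50 mm of the plate
- full_1: petri dish filled with beige agar: a closed disc 66 mm across, 16 mm high, about 60 g; origin: centre of its underside. It may be absent
- full_2: petri dish filled with beige agar: a closed disc 66 mm across, 16 mm high, about 60 g; origin: centre of its underside. It may be absent
- empty_1: empty clear petri dish: a closed disc 66 mm across, 16 mm high, about 20 g; origin: centre of its underside. It may be absent. Another dish can stand flat on its top
- empty_2: empty clear petri dish: a closed disc 66 mm across, 16 mm high, about 20 g; origin: centre of its underside. It may be absent. Another dish can stand flat on its top
- stain_bottle: bystander: small dropper bottle, 104 mm tall, at the back
- tape_roll: bystander: yellow roll, 75 mm across, at the back left
- pen: bystander: blue pen, 146 mm long, behind the table
Things that resemble listed ones, but are neither listed nor needed, are in the scene too. What is shaped like the empty_1 but red is not meant.

How it is judged (in metres and radians):
On the way, in this order (a step that is already met when the one before it is completed fails the run):
1. the table is level, all four feet carry weight and the robot has let go of it (contact force between each of rear_foot_left, rear_foot_right, screw_foot_left, screw_foot_right and anything else above 2 N and angle between base's own z axis and vertical below 0.01 rad and contact force between each of the fingers, the arm and base below 0.3 N), for 0.5 s.
2. the carrier plate rests flush on the seat over both pins, and the table is still level on all four feet (contact force between each of rear_foot_left, rear_foot_right, screw_foot_left, screw_foot_right and anything else above 2 N and angle between base's own z axis and vertical below 0.01 rad and z of plate in the frame of seat between -0.003 and 0.003 m and horizontal distance between plate and seat below 0.005 m and angle between the z axis of plate and the z axis of seat, either way round below 0.02 rad and angle between plate's own z axis and vertical below 0.1 rad), for 0.3 s.
At the end, for the whole second after the job is handed in: Table within 0.010 rad of level, over 2 N on each of its four feet; plate flush on the seat (3 mm in height, 5 mm sideways); every dish present flat and at rest within 15 mm of a place's centre: filled ones directly on the plate, empty ones there or as second layer (all of step 2 and (horizontal distance between full_1 and place_a below 0.015 m or horizontal distance between full_1 and place_b below 0.015 m) and z of full_1 in the frame of plate between 0.005 and 0.013 m and angle between each of full_1, full_2, empty_1, empty_2's own z axis and vertical below 0.1 rad and linear speed of each of full_1, full_2, empty_1, empty_2 below 0.02 m/s and (horizontal distance between full_2 and place_a below 0.015 m or horizontal distance between full_2 and place_b below 0.015 m) and z of full_2 in the frame of plate between 0.005 and 0.013 m and (horizontal distance between empty_1 and place_a below 0.015 m or horizontal distance between empty_1 and place_b below 0.015 m) and z of empty_1 in the frame of plate between 0.005 and 0.03 m and (horizontal distance between empty_2 and place_a below 0.015 m or horizontal distance between empty_2 and place_b below 0.015 m) and z of empty_2 in the frame of plate between 0.005 and 0.03 m and linear speed of base below 0.01 m/s); the robot touches nothing.
It fails at once if the dropper bottle, the yellow roll or the pen is pushed more than 30 mm (distance of any of stain_bottle, tape_roll, pen from where it was at the start of the episode above 0.03 m).
It fails at once if the levelling table is shoved more than 40 mm (distance of base from where it was at the start of the episode above 0.04 m).
Of full_1, full_2, empty_1, empty_2 only 2 to 4 are there at a start; the rules pass over those that are not, and their reading is None.
At some moment in a run one of full_1, full_2, empty_1, empty_2 may be knocked a few centimetres aside while the robot is not near it.
Once in a run the grip may slacken for a moment while it holds something.
It also fails if it takes over 210 s, if anything falls off the work surface, if the arm or the gripper's body presses on something with over 40 N, if the wrist force passes 120 N, or if a joint passes its speed limit or range.

### The arm

A 6-joint arm with a two-finger parallel gripper is mounted at the origin on a cart in front of the work surface, level with it; the furniture and walls round the work are solid. World frame = base frame: x ahead of the robot, y to its left, z up, the work surface at z = 0. Lengths are in m, angles in degrees, forces in N, time in s.
With the tool pointing down it reaches from about 0.4 to 0.925 m from the base axis. Payload 3.4 kg.
Tool frame: the origin (TCP) lies at the very end of the fingers, on their centre line; the grasp point (between the pads) lies 19 mm behind it; z points along the fingers, y is the line along which they close (so a half turn about z gives the same grasp; the last joint's range is limited). The gripper opens to 85 mm and grips with 20 to 120 N. Pads are 22 mm wide; open, the fingers measure 114 mm over their backs; the gripper's body (76 mm by 85 mm) begins 54 mm behind the grasp point. The pads swing forward as they close: fully open they stand 13 mm farther back than shut.
Start: joints at [61.049, 17.578, 86.31, -0, 76.112, -4.211], TCP at [0.241, 0.522, 0.231] pointing down, gripper open.
Joint ranges: [-179.03, 179.03], [-60, 130.46], [8.19, 133.38], [-81.62, 261.62], [5.75, 156.47], [-153.77, 153.77]. Speed limits (degrees/s): [147.25, 147.25, 180, 180, 180, 180].

### API

Orientations are given as [roll, pitch, yaw] about the fixed x, y, z axes, in that order (R = Rz(yaw) Ry(pitch) Rx(roll)).
In Python, from plant import arm, vision, ticket gives the robot as it stands.
- The arm moves only by the tool servo_tool, never from a script. Its argument "deltas" is a list of rows, each a list of 2 entries, a list of its own where there are three numbers: the shift along the tool's x, y, z normalised to -1 to 1, where 1 is 0.2 m, then the turn, a rotation vector about the tool's x, y, z normalised to -1 to 1, where 1 is 30 degrees. In form: [[[dx, dy, dz], [wx, wy, wz]], ...]. A call has 1 to 10 rows; each row is the pose to reach, as a shift and turn from the pose commanded when the call began, along the tool's axes at that moment; what a row does not reach only later rows make up. A row lasts 1/12 s, in which the tool goes at most 41.7 mm and 7.16 degrees, less where a joint would pass 70% of its speed; a pose out of reach is approached as far as the arm can. A call with a number of a shift or a turn outside -1 to 1 is refused whole. A call with a gripper value outside its range is refused whole. "claw" is the opening, from -1 (shut) to 1 (fully open), so that 0 is half open, set as the call begins (left out, the last holds). The fingers move at their own pace and stop on an object; the grip force is fixed at half the most. Time passes only in rows, so rows that repeat a pose let the fingers close. It gives the time, the measured TCP pose, the force, the opening and the grip force at its end, in the units of the state.
- arm.get_obs(): the state, without advancing time (a new reading comes with each control period).
- vision.snapshot(name): name is "side" or "top"; returns the picture (420x560x3 uint8, blue, green, red); there is no depth.
- vision.get_calibration(name): a dict with "fov_y" (degrees; the focal length in pixels is half the picture's height over the tangent of half this angle, whatever the lens; pixels are square), "cx", "cy" (the principal point, pixels), "distortion" ([k1, k2, p1, p2, k3] as OpenCV has them; the pictures are not rectified), "R" (3x3) and "t" (3): a world point X has camera coordinates R X + t. Camera axes: x right, y down, z forward; pixel columns grow to the right and rows downward; lengths in m; the calibration is good to about 2 mm. A picture is of the moment at which its call begins. get_calibration takes no time and is no camera call.
- ticket.close_job(): hands the job in; it is judged then, once.
The state is a dict: "t": time; "joint_pos": joint angles; "qvel": joint speeds; "joint_torque": joint torques, N m; "position": TCP position; "ee_rot": TCP orientation; "force": force on the tool from outside, world axes, zero at the start; "moment": the same for the moment, N m; "finger_gap": opening from 0.0 (shut) to 1.0 (fully open); "gripper_force": force on a finger pad.
Only numpy, scipy, OpenCV 4.12 (cv2) and the standard library are available. Lean on these libraries where they do the work, as an engineer would, in place of code of your own. Each camera call takes 0.05 s, during which the arm holds its last target. There are 200 camera calls.

## Working session

There is one attempt and no reset: what is moved stays moved. The work goes in short steps, Python scripts to look and compute and a tool call to move; the robot and the scene stay as the last step left them, time stands still between calls to the robot, and variables do not carry over. Pictures are saved under pics/ and viewed, at most 14 in all, crops included, and the job is handed in when it is done.

Besides the shell and the picture viewer there is one more tool, called after "Call:" by a JSON object that holds its "op" and its "data", one argument or row to a line. servo_tool: Moves the arm, as the interface text tells. Scaled input: -1 to 1 covers 0.2 m each way for a shift and 30 degrees each way for a turn. Its arguments: {"type":"object","properties":{"deltas":{"type":"array"},"claw":{"type":"number"}},"required":["deltas"]}

```bash
mkdir -p pics; ls; cat > h.py <<'E'
import numpy as np, cv2
from plant import arm, vision, ticket
def cal(n):
    c=vision.get_calibration(n); f=210/np.tan(np.radians(c["fov_y"]/2))
    return np.array([[f,0,c["cx"]],[0,f,c["cy"]],[0,0,1]]),np.array(c["distortion"],float),np.array(c["R"]),np.array(c["t"])
def ray(n,uv):
    K,D,R,t=cal(n); p=cv2.undistortPoints(np.array(uv,float).reshape(-1,1,2),K,D).reshape(-1,2)
    d=np.c_[p,np.ones(len(p))]@R; return -R.T@t,d
def onz(n,uv,z):
    o,d=ray(n,uv); return o+d*((z-o[2])/d[:,2:])
def proj(n,X):
    K,D,R,t=cal(n); return cv2.projectPoints(np.array(X,float).reshape(-1,1,3),cv2.Rodrigues(R)[0],t,K,D)[0].reshape(-1,2)
E
python3 - <<'E'
from h import *
o=arm.get_obs(); print(o)
for n in("top","side"):
    im=vision.snapshot(n); cv2.imwrite(f"pics/{n}0.png",im)
    K,D,R,t=cal(n); print(n,K[0,0],D,-R.T@t,R[2])
E
```

```text
pics
{'t': 0.0, 'joint_pos': array([ 6.10470420e+01,  1.76222761e+01,  8.63833857e+01,  1.79015714e-03,
        7.61120084e+01, -4.20928833e+00]), 'qvel': array([-0.0318571 ,  0.00241655, -0.12821545,  0.00826382,  0.02518388,
        0.01919775]), 'joint_torque': array([-6.84539882e-04, -4.57549775e+01, -2.51917863e+01,  2.31023832e-04,
        1.28597813e-02, -2.62287855e-06]), 'position': array([0.24032593, 0.52159708, 0.23038421]), 'ee_rot': array([-1.79882775e+02, -1.03692233e-02,  1.55255888e+02]), 'force': array([-0.02041372, -1.34965036, -0.44481858]), 'moment': array([0.04661063, 0.03886571, 0.02621245]), 'gripper_force': 0.0, 'finger_gap': 1.002449147269382}
top 380.8083997980974 [-0.09000302  0.          0.          0.          0.        ] [0.4616457  0.01049978 1.16792001] [ 0.1163912   0.01057965 -0.9931471 ]
side 395.30532974077767 [-0.03973899  0.          0.          0.          0.        ] [ 0.63665591 -0.91704709  0.72910953] [-0.02634649  0.80758211 -0.58916636]
```

View pics/top0.png

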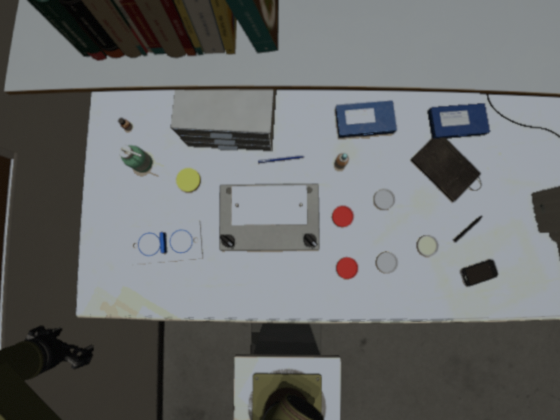

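View pics/side0.png

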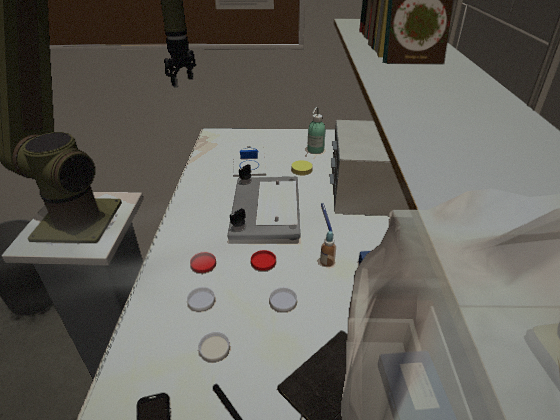

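Top view: the table is around (269,217), with knobs at (227,241) and (311,240). The plate is at (165,243) with its blue grip. Dish candidates are clear (384,199), clear (386,262), agar (427,245), and red (343,216) and (347,268). The red ones are excluded by the task. I'll confirm with an enlarged crop.

```bash
python3 - <<'E'
from h import *
im=cv2.imread("pics/top0.png")
a=cv2.resize(im[175:285,325:445],None,fx=3.3,fy=3.3,interpolation=cv2.INTER_CUBIC)
b=cv2.resize(im[175:285,215:325],None,fx=3.3,fy=3.3,interpolation=cv2.INTER_CUBIC)
a=cv2.convertScaleAbs(a,alpha=1.2);b=cv2.convertScaleAbs(b,alpha=1.5)
cv2.imwrite("pics/crop1.png",np.hstack([b,a]))
s=cv2.imread("pics/side0.png")
hsv=cv2.cvtColor(im,cv2.COLOR_BGR2HSV)
for n,m,z in(("top",im,.016),):
    g=cv2.cvtColor(m,cv2.COLOR_BGR2GRAY)
    print(im[245,427],im[199,384],im[262,386],im[230,400],im[243,170],im[216,343])
# blue
m=cv2.inRange(hsv,(100,110,40),(130,255,255))
k,l,st,c=cv2.connectedComponentsWithStats(m)
for i in range(1,k):
    if st[i][4]>8:print("blue",st[i],c[i])
g=cv2.cvtColor(im,cv2.COLOR_BGR2GRAY)
m=(g<60).astype(np.uint8);m[:170]=0;m[285:]=0
k,l,st,c=cv2.connectedComponentsWithStats(m)
for i in range(1,k):
    if 15<st[i][4]<2000 and 200<c[i][0]<330:
        ys,xs=np.where(l==i);print("dark",st[i],c[i],cv2.minAreaRect(np.c_[xs,ys].astype(np.float32)))
# circles
G=cv2.resize(g,None,fx=4,fy=4,interpolation=cv2.INTER_CUBIC)
C=cv2.HoughCircles(cv2.GaussianBlur(G,(5,5),1.5),cv2.HOUGH_GRADIENT,1,60,param1=80,param2=22,minRadius=36,maxRadius=56)
C=C[0]/4
for q in C:
    if 170<q[1]<300 and q[0]>110: print(q,onz("top",q[:2],.016)[0])
E
```

```text
[141 158 153] [149 145 142] [149 145 142] [167 162 156] [161 136 122] [ 42  48 151]
blue [ 337  102   58   34 1031] [368.18913676 119.35208535]
blue [ 430  104   59   34 1130] [461.23274336 121.30707965]
blue [270 157  30   4  31] [284.48387097 158.38709677]
blue [159 232   7  21 104] [162.22115385 242.40384615]
dark [220 235  15  12 129] [227.17054264 239.9379845 ] ((227.0, 240.5), (11.0, 14.0), 90.0)
dark [304 234  12  13 123] [309.02439024 239.56097561] ((309.5, 240.0), (12.0, 11.0), 90.0)
[342.625 216.375  10.8  ] [ 0.57222839 -0.16676674  0.016     ]
[346.625 267.875  11.   ] [ 0.4170859  -0.17781343  0.016     ]
[428.375 245.375  10.   ] [ 0.48560782 -0.42899681  0.016     ]
[189.625 180.625  11.375] [0.67903386 0.30460275 0.016     ]
```

View pics/crop1.png

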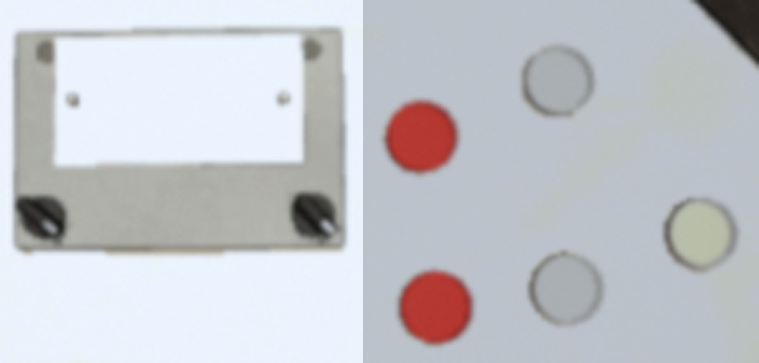

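The crop confirms it: the agar dish (full) is at (427,245) and two clear empties are at (384,199) and (386,262). The two red ones aren't wanted, so three dishes are present. Next I'll look at the knobs closely in both views.

```bash
python3 - <<'E'
from h import *
t=cv2.imread("pics/top0.png");s=cv2.imread("pics/side0.png")
def cr(im,cx,cy,w=20,f=10): return cv2.convertScaleAbs(cv2.resize(im[cy-w//2*1:cy+w//2,cx-w:cx+w],None,fx=f,fy=f,interpolation=cv2.INTER_CUBIC),alpha=2.2,beta=20)
def cc(im,cx,cy): return cv2.convertScaleAbs(cv2.resize(im[cy-14:cy+14,cx-19:cx+19],None,fx=10,fy=10,interpolation=cv2.INTER_CUBIC),alpha=2.,beta=10)
cv2.imwrite("pics/crop2.png",np.vstack([np.hstack([cc(t,227,241),cc(t,311,240)]),np.hstack([cc(s,246,172),cc(s,238,216)])]))
E
```

```text
(no output)
```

View pics/crop2.png

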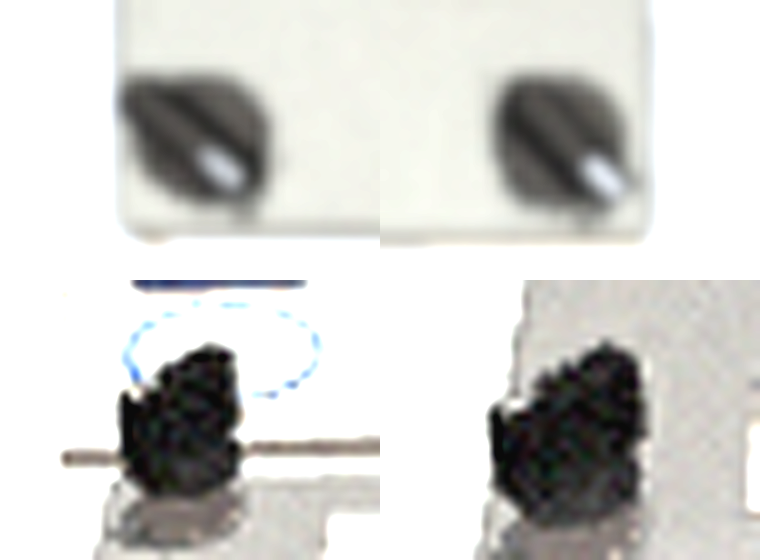

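```bash
cat >> h.py <<'E'
def tri(a,b):
    o1,d1=ray("top",a);o2,d2=ray("side",b);d1=d1[0]/np.linalg.norm(d1[0]);d2=d2[0]/np.linalg.norm(d2[0])
    s=np.linalg.lstsq(np.c_[d1,-d2],o2-o1,rcond=None)[0];p=o1+s[0]*d1;q=o2+s[1]*d2
    return (p+q)/2,np.linalg.norm(p-q)
E
python3 - <<'E'
from h import *
for a,b in(((226.3,240.8),(243.6,166.6)),((310.1,239.8),(235.6,211.1))):
    print(tri(a,b), onz("top",a,.08))
im=cv2.imread("pics/top0.png");g=cv2.cvtColor(im,cv2.COLOR_BGR2GRAY)
# slab outline (greyish tan) and pad
m=((g<140)&(g>60)).astype(np.uint8);
sub=m[170:262,205:335];k,l,st,c=cv2.connectedComponentsWithStats(sub)
i=1+np.argmax(st[1:,4]);ys,xs=np.where(l==i);r=cv2.minAreaRect(np.c_[xs+205,ys+170].astype(np.float32));print(r)
P=cv2.boxPoints(r);print(P,onz("top",P,.036))
h=cv2.cvtColor(im,cv2.COLOR_BGR2HSV)
m=cv2.inRange(h,(100,110,40),(130,255,255));m[:225]=0;m[260:]=0;ys,xs=np.where(m>0);print("grip",cv2.minAreaRect(np.c_[xs,ys].astype(np.float32)))
# rings
m=cv2.inRange(h,(98,50,60),(125,255,255));
for a,b in((136,158),(168,196)):
    ys,xs=np.where(m[225:262,a:b]>0);e=cv2.minEnclosingCircle(np.c_[xs+a,ys+225].astype(np.float32));print("ring",e,onz("top",e[0],.008))
print([ (p,onz("top",p,.056)) for p in((236.5,204.5),(300.5,204.0))])
# clear dishes: darker than bg
bg=cv2.medianBlur(im,61)
d=cv2.absdiff(im,bg).max(2)
for cx,cy in((384,199),(386,262),(427,245)):
    w=d[cy-15:cy+15,cx-15:cx+15]>8;w=cv2.morphologyEx(w.astype(np.uint8),cv2.MORPH_OPEN,np.ones((3,3)))
    ys,xs=np.where(w);e=cv2.minAreaRect(np.c_[xs+cx-15,ys+cy-15].astype(np.float32));print(e,onz("top",e[0],.012))
E
```

```text
(array([0.49314093, 0.17455376, 0.08817662]), np.float64(0.0008630123459727175)) [[0.49295023 0.175723   0.08      ]]
(array([ 0.49666233, -0.06318318,  0.08856327]), np.float64(0.0025978933517700133)) [[ 0.498229   -0.06353591  0.08      ]]
((269.0, 216.99996948242188), (99.99998474121094, 67.99998474121094), 0.0)
[[219.      250.99997]
 [219.      182.99997]
 [319.      182.99997]
 [319.      250.99997]] [[ 0.46373277  0.20346392  0.036     ]
 [ 0.66844618  0.20922117  0.036     ]
 [ 0.6708221  -0.09322608  0.036     ]
 [ 0.46685703 -0.09293576  0.036     ]]
grip ((162.09017944335938, 241.9918212890625), (20.098936080932617, 5.432144641876221), 84.80557250976562)
ring ((148.55345153808594, 243.6446533203125), 11.957257270812988) [[0.48300856 0.4277243  0.008     ]]
ring ((180.86526489257812, 240.943115234375), 12.087992668151855) [[0.49278314 0.3267953  0.008     ]]
[((236.5, 204.5), array([[0.60076685, 0.1518697 , 0.056     ]])), ((300.5, 204.0), array([[ 0.60389374, -0.0367674 ,  0.056     ]]))]
((383.5, 199.0), (22.0, 23.0), 90.0) [[ 0.62734968 -0.29428967  0.012     ]]
((386.25006103515625, 262.2500305175781), (23.33452033996582, 22.62741470336914), 45.0) [[ 0.43428681 -0.2990862   0.012     ]]
((426.5, 245.5), (23.0, 23.0), 90.0) [[ 0.48529481 -0.42464209  0.012     ]]
```

```bash
cat >> h.py <<'E'
import json,os
def plan(wps):
    f="cmd.json"; p,y=json.load(open(f)) if os.path.exists(f) else ([.241,.522,.231],155.26)
    p=np.array(p)
    for q,yy in wps:
        q=np.array(q,float); a=np.radians(y); T=np.array([[np.cos(a),np.sin(a),0],[np.sin(a),-np.cos(a),0],[0,0,-1]])
        d=np.round(T.T@(q-p)/.2,3); w=round(-(yy-y)/30,3)
        n=max(np.linalg.norm(d)*.2/.0417,abs(w)*30/7.16)
        print(list(map(float,d)),w,"rows>=%.1f"%n, "BAD" if max(abs(d).max(),abs(w))>1 else "")
        p=p+T@d*.2; y=y-w*30
    json.dump([list(p),y],open(f,"w"))
E
python3 - <<'E'
from h import *
plan([((.33,.41,.22),180),((.41,.30,.2),206),((.493,.175,.18),232),((.493,.175,.12),232)])
E
```

```text
[-0.639, -0.322, 0.055] -0.825 rows>=3.5 
[-0.399, -0.55, 0.1] -0.866 rows>=3.6 
[-0.099, -0.744, 0.1] -0.867 rows>=3.6 
[-0.0, -0.0, 0.3] -0.0 rows>=1.4
```

Call:
{"op": "servo_tool", "data": {
  "deltas": [
    [[-0.639,-0.322,0.055],[0,0,-0.825]],
    [[-0.639,-0.322,0.055],[0,0,-0.825]],
    [[-0.639,-0.322,0.055],[0,0,-0.825]],
    [[-0.639,-0.322,0.055],[0,0,-0.825]],
    [[-0.639,-0.322,0.055],[0,0,-0.825]]
  ],
  "claw": 0.2
}}

```text
t: 0.52
position: [0.3318, 0.4058, 0.2193]
ee_rot: [-179.8, -0.0, 180.0]
force: [0.1, 0.0, -0.1]
finger_gap: 0.598
gripper_force: 0.0
```

Call:
{"op": "servo_tool", "data": {
  "deltas": [
    [[-0.399,-0.55,0.1],[0,0,-0.866]],
    [[-0.399,-0.55,0.1],[0,0,-0.866]],
    [[-0.399,-0.55,0.1],[0,0,-0.866]],
    [[-0.399,-0.55,0.1],[0,0,-0.866]],
    [[-0.399,-0.55,0.1],[0,0,-0.866]]
  ]
}}

```text
t: 0.93
position: [0.4112, 0.2968, 0.1992]
ee_rot: [-179.9, -0.1, -154.0]
force: [-1.2, 0.9, 1.0]
finger_gap: 0.604
gripper_force: 0.0
```

Call:
{"op": "servo_tool", "data": {
  "deltas": [
    [[-0.099,-0.744,0.1],[0,0,-0.867]],
    [[-0.099,-0.744,0.1],[0,0,-0.867]],
    [[-0.099,-0.744,0.1],[0,0,-0.867]],
    [[-0.099,-0.744,0.1],[0,0,-0.867]],
    [[-0.099,-0.744,0.1],[0,0,-0.867]]
  ]
}}

```text
t: 1.35
position: [0.4955, 0.1715, 0.1795]
ee_rot: [-179.9, -0.1, -128.0]
force: [0.2, 0.1, -0.8]
finger_gap: 0.6
gripper_force: 0.0
```

Call:
{"op": "servo_tool", "data": {
  "deltas": [
    [[0,0,0.3],[0,0,0]],
    [[0,0,0.3],[0,0,0]],
    [[0,0,0.3],[0,0,0]],
    [[0,0,0.3],[0,0,0]]
  ]
}}

```text
t: 1.68
position: [0.4914, 0.1758, 0.1195]
ee_rot: [179.9, -0.1, -128.1]
force: [0.1, 1.2, 0.7]
finger_gap: 0.598
gripper_force: 0.0
```

```bash
python3 - <<'E'
from h import *
for k,v in arm.get_obs().items(): print(k,np.round(v,4))
t=vision.snapshot("top");s=vision.snapshot("side");cv2.imwrite("pics/t1.png",t)
f=lambda im,x,y:cv2.convertScaleAbs(cv2.resize(im[y-35:y+35,x-47:x+47],None,fx=4.2,fy=4.2,interpolation=cv2.INTER_CUBIC),alpha=1.8)
cv2.imwrite("pics/v1.png",np.hstack([f(t,227,241),f(s,246,165)]))
E
```

```text
t 1.6833
joint_pos [ 1.503270e+01  2.002040e+01  1.011335e+02  3.260000e-02  5.903260e+01
 -1.269102e+02]
qvel [ 0.0981 -1.7728 -2.4404 -0.0935  0.0258 -0.639 ]
joint_torque [-2.69200e-01 -4.18841e+01 -1.90206e+01 -1.17000e-02  3.19000e-02
  2.54000e-02]
position [0.4914 0.1758 0.1195]
ee_rot [ 1.798657e+02 -1.324000e-01 -1.280737e+02]
force [0.1195 1.2273 0.6818]
moment [-0.0057 -0.0069  0.0053]
gripper_force 0.0
finger_gap 0.598
```

View pics/v1.png

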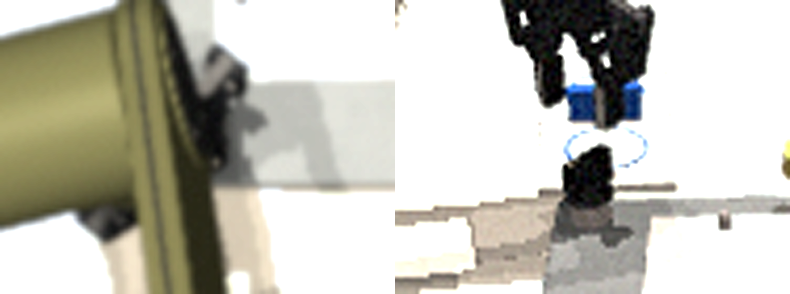

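Side crop: the open fingers stand above and astride the left knob. The knob is at about crop (588,175). I'll descend and close.

Call:
{"op": "servo_tool", "data": {
  "deltas": [
    [[0,0,0.1],[0,0,0]],
    [[0,0,0.2],[0,0,0]],
    [[0,0,0.25],[0,0,0]],
    [[0,0,0.28],[0,0,0]],
    [[0,0,0.28],[0,0,0]],
    [[0,0,0.28],[0,0,0]]
  ]
}}

```text
t: 2.28
position: [0.4932, 0.1755, 0.065]
ee_rot: [-180.0, 0.0, -128.0]
force: [0.5, 0.8, 1.0]
finger_gap: 0.596
gripper_force: 0.0
```

Call:
{"op": "servo_tool", "data": {
  "deltas": [
    [[0,0,0],[0,0,0]],
    [[0,0,0],[0,0,0]],
    [[0,0,0],[0,0,0]],
    [[0,0,0],[0,0,0]],
    [[0,0,0],[0,0,0]],
    [[0,0,0],[0,0,0]],
    [[0,0,0],[0,0,0]],
    [[0,0,0],[0,0,0]]
  ],
  "claw": -1
}}

```text
t: 2.95
position: [0.4936, 0.1751, 0.0651]
ee_rot: [-179.9, 0.1, -128.0]
force: [0.9, -1.4, 7.0]
finger_gap: 0.148
gripper_force: 62.1
```

```bash
python3 - <<'E'
from h import *
for k,v in arm.get_obs().items(): print(k,np.round(v,4))
E
```

```text
t 2.95
joint_pos [ 1.493290e+01  2.415750e+01  1.045665e+02 -4.680000e-02  5.115220e+01
 -1.270583e+02]
qvel [-0.0121 -0.0301 -0.0992 -0.0425 -0.0603  0.0641]
joint_torque [  0.9114 -41.6433 -15.3531   0.8056   0.2055   0.0959]
position [0.4936 0.1751 0.0651]
ee_rot [-1.798962e+02  7.690000e-02 -1.279794e+02]
force [ 0.8935 -1.3558  7.0488]
moment [-0.5477 -0.3133  0.0896]
gripper_force 62.0851
finger_gap 0.1475
```

Call:
{"op": "servo_tool", "data": {
  "deltas": [
    [[0,0,0],[0,0,0.08]],
    [[0,0,0],[0,0,0.16]],
    [[0,0,0],[0,0,0.25]],
    [[0,0,0],[0,0,0.33]],
    [[0,0,0],[0,0,0.42]],
    [[0,0,0],[0,0,0.5]],
    [[0,0,0],[0,0,0.58]],
    [[0,0,0],[0,0,0.67]],
    [[0,0,0],[0,0,0.75]],
    [[0,0,0],[0,0,0.836]]
  ]
}}

```text
t: 3.78
position: [0.4932, 0.1759, 0.0648]
ee_rot: [180.0, 0.1, -153.2]
force: [0.3, 0.1, 4.3]
finger_gap: 0.149
gripper_force: 61.8
```

Call:
{"op": "servo_tool", "data": {
  "deltas": [
    [[0,0,0],[0,0,0.08]],
    [[0,0,0],[0,0,0.16]],
    [[0,0,0],[0,0,0.25]],
    [[0,0,0],[0,0,0.33]],
    [[0,0,0],[0,0,0.42]],
    [[0,0,0],[0,0,0.5]],
    [[0,0,0],[0,0,0.58]],
    [[0,0,0],[0,0,0.67]],
    [[0,0,0],[0,0,0.75]],
    [[0,0,0],[0,0,0.836]]
  ]
}}

```text
t: 4.62
position: [0.4933, 0.1769, 0.0647]
ee_rot: [179.8, 0.1, -178.3]
force: [-0.8, 4.7, 1.5]
finger_gap: 0.154
gripper_force: 61.4
```

Call:
{"op": "servo_tool", "data": {
  "deltas": [
    [[0,0,0],[0,0,0.08]],
    [[0,0,0],[0,0,0.16]],
    [[0,0,0],[0,0,0.25]],
    [[0,0,0],[0,0,0.33]],
    [[0,0,0],[0,0,0.42]],
    [[0,0,0],[0,0,0.5]],
    [[0,0,0],[0,0,0.58]],
    [[0,0,0],[0,0,0.67]],
    [[0,0,0],[0,0,0.75]],
    [[0,0,0],[0,0,0.836]]
  ]
}}

```text
t: 5.45
position: [0.4939, 0.1778, 0.0646]
ee_rot: [179.7, 0.0, 156.6]
force: [0.6, 6.9, -1.3]
finger_gap: 0.154
gripper_force: 61.0
```

Call:
{"op": "servo_tool", "data": {
  "deltas": [
    [[0,0,0],[0,0,0.08]],
    [[0,0,0],[0,0,0.16]],
    [[0,0,0],[0,0,0.25]],
    [[0,0,0],[0,0,0.33]],
    [[0,0,0],[0,0,0.42]],
    [[0,0,0],[0,0,0.5]],
    [[0,0,0],[0,0,0.58]],
    [[0,0,0],[0,0,0.67]],
    [[0,0,0],[0,0,0.836]],
    [[0,0,0],[0,0,0.836]]
  ]
}}

```text
t: 6.28
position: [0.4948, 0.1784, 0.0647]
ee_rot: [179.6, -0.1, 131.4]
force: [2.8, 8.1, -1.5]
finger_gap: 0.155
gripper_force: 60.6
```

```bash
python3 - <<'E'
from h import *
o=arm.get_obs();print(o["position"],o["ee_rot"],o["force"],o["moment"],o["joint_pos"][5])
json.dump([[.493,.175,.064],131.7],open("cmd.json","w"))
plan([((.493,.175,.150),131.7),((.495,.095,.15),105.),((.496,.015,.15),78),((.497,-.063,.15),52),((.497,-.063,.065),52)])
E
```

```text
[0.49475993 0.17843654 0.06474099] [ 1.79597389e+02 -9.53199115e-02  1.31361300e+02] [ 2.75616981  8.12834304 -1.54231802] [ 1.84627758 -0.48571775 -0.08258539] -26.53129793834853
[0.0, 0.0, -0.43] -0.0 rows>=2.1 
[-0.305, -0.259, 0.0] 0.89 rows>=3.7 
[-0.388, -0.098, 0.0] 0.9 rows>=3.8 
[-0.38, 0.086, 0.0] 0.867 rows>=3.6 
[-0.0, -0.0, 0.425] -0.0 rows>=2.0
```

Call:
{"op": "servo_tool", "data": {
  "deltas": [
    [[0,0,0],[0,0,0]],
    [[0,0,0],[0,0,0]],
    [[0,0,0],[0,0,0]],
    [[0,0,0],[0,0,0]],
    [[0,0,0],[0,0,0]],
    [[0,0,-0.2],[0,0,0]],
    [[0,0,-0.43],[0,0,0]],
    [[0,0,-0.43],[0,0,0]],
    [[0,0,-0.43],[0,0,0]]
  ],
  "claw": 0.2
}}

```text
t: 7.03
position: [0.4951, 0.1757, 0.1534]
ee_rot: [179.6, 0.2, 131.7]
force: [-0.6, -1.0, 0.0]
finger_gap: 0.598
gripper_force: 0.0
```

Call:
{"op": "servo_tool", "data": {
  "deltas": [
    [[-0.305,-0.259,0],[0,0,0.89]],
    [[-0.305,-0.259,0],[0,0,0.89]],
    [[-0.305,-0.259,0],[0,0,0.89]],
    [[-0.305,-0.259,0],[0,0,0.89]],
    [[-0.305,-0.259,0],[0,0,0.89]]
  ]
}}

```text
t: 7.45
position: [0.4931, 0.0941, 0.1488]
ee_rot: [-179.8, -0.0, 104.7]
force: [0.2, 0.4, -0.3]
finger_gap: 0.6
gripper_force: 0.0
```

Call:
{"op": "servo_tool", "data": {
  "deltas": [
    [[-0.388,-0.098,0],[0,0,0.9]],
    [[-0.388,-0.098,0],[0,0,0.9]],
    [[-0.388,-0.098,0],[0,0,0.9]],
    [[-0.388,-0.098,0],[0,0,0.9]],
    [[-0.388,-0.098,0],[0,0,0.9]]
  ]
}}

```text
t: 7.87
position: [0.4947, 0.0146, 0.1492]
ee_rot: [-179.9, 0.0, 77.9]
force: [0.2, 0.1, 0.9]
finger_gap: 0.6
gripper_force: 0.0
```

Call:
{"op": "servo_tool", "data": {
  "deltas": [
    [[-0.38,0.086,0],[0,0,0.867]],
    [[-0.38,0.086,0],[0,0,0.867]],
    [[-0.38,0.086,0],[0,0,0.867]],
    [[-0.38,0.086,0],[0,0,0.867]],
    [[-0.38,0.086,0],[0,0,0.867]],
    [[-0.38,0.086,0],[0,0,0.867]]
  ]
}}

```text
t: 8.37
position: [0.4961, -0.0622, 0.1497]
ee_rot: [-179.9, 0.0, 52.3]
force: [0.2, -0.1, -0.6]
finger_gap: 0.603
gripper_force: 0.0
```

```bash
python3 - <<'E'
from h import *
o=arm.get_obs();print(o["position"],o["ee_rot"],o["joint_pos"][5])
t=vision.snapshot("top");s=vision.snapshot("side")
f=lambda im,x,y:cv2.convertScaleAbs(cv2.resize(im[y-35:y+35,x-47:x+47],None,fx=4.2,fy=4.2,interpolation=cv2.INTER_CUBIC),alpha=1.8)
cv2.imwrite("pics/v2.png",np.vstack([np.hstack([f(t,240,241),f(s,246,175)]),np.hstack([f(t,311,240),f(s,238,210)])]))
E
```

```text
[ 0.49613008 -0.0622322   0.14967859] [-1.79927038e+02  2.83421774e-02  5.23186631e+01] 25.682682749458746
```

View pics/v2.png

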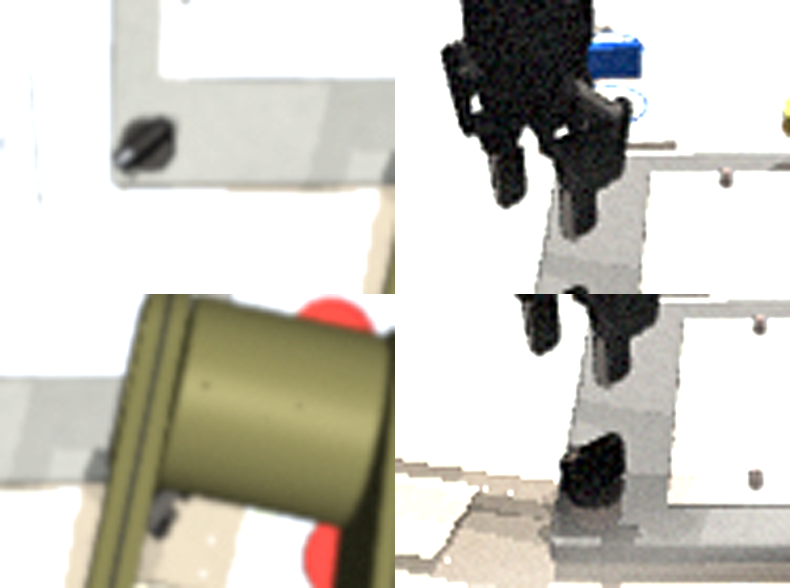

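Left knob's pointer now points down-left (about 130° world), which is right. Next is the right knob.

Call:
{"op": "servo_tool", "data": {
  "deltas": [
    [[0,0,0.15],[0,0,0]],
    [[0,0,0.28],[0,0,0]],
    [[0,0,0.36],[0,0,0]],
    [[0,0,0.425],[0,0,0]],
    [[0,0,0.425],[0,0,0]],
    [[0,0,0.425],[0,0,0]]
  ]
}}

```text
t: 8.97
position: [0.496, -0.0621, 0.0648]
ee_rot: [-179.9, 0.1, 52.1]
force: [-0.0, -0.1, 0.4]
finger_gap: 0.602
gripper_force: 0.0
```

Call:
{"op": "servo_tool", "data": {
  "deltas": [
    [[0,0,0],[0,0,0]],
    [[0,0,0],[0,0,0]],
    [[0,0,0],[0,0,0]],
    [[0,0,0],[0,0,0]],
    [[0,0,0],[0,0,0]],
    [[0,0,0],[0,0,0]],
    [[0,0,0],[0,0,0]],
    [[0,0,0],[0,0,0]]
  ],
  "claw": -1
}}

```text
t: 9.63
position: [0.4994, -0.0637, 0.0664]
ee_rot: [179.7, -0.1, 52.0]
force: [5.3, -2.7, 1.2]
finger_gap: 0.151
gripper_force: 62.0
```

Call:
{"op": "servo_tool", "data": {
  "deltas": [
    [[0,0,0],[0,0,0.08]],
    [[0,0,0],[0,0,0.16]],
    [[0,0,0],[0,0,0.25]],
    [[0,0,0],[0,0,0.33]],
    [[0,0,0],[0,0,0.42]],
    [[0,0,0],[0,0,0.5]],
    [[0,0,0],[0,0,0.58]],
    [[0,0,0],[0,0,0.67]],
    [[0,0,0],[0,0,0.75]],
    [[0,0,0],[0,0,0.836]]
  ]
}}

```text
t: 10.47
position: [0.4994, -0.0633, 0.0662]
ee_rot: [179.8, -0.3, 26.8]
force: [6.3, -1.4, -1.6]
finger_gap: 0.155
gripper_force: 61.5
```

Call:
{"op": "servo_tool", "data": {
  "deltas": [
    [[0,0,0],[0,0,0.08]],
    [[0,0,0],[0,0,0.16]],
    [[0,0,0],[0,0,0.25]],
    [[0,0,0],[0,0,0.33]],
    [[0,0,0],[0,0,0.42]],
    [[0,0,0],[0,0,0.5]],
    [[0,0,0],[0,0,0.58]],
    [[0,0,0],[0,0,0.67]],
    [[0,0,0],[0,0,0.75]],
    [[0,0,0],[0,0,0.836]]
  ]
}}

```text
t: 11.3
position: [0.4993, -0.063, 0.0657]
ee_rot: [180.0, -0.3, 1.7]
force: [6.9, -0.7, -5.9]
finger_gap: 0.15
gripper_force: 63.2
```

Call:
{"op": "servo_tool", "data": {
  "deltas": [
    [[0,0,0],[0,0,0.08]],
    [[0,0,0],[0,0,0.16]],
    [[0,0,0],[0,0,0.25]],
    [[0,0,0],[0,0,0.33]],
    [[0,0,0],[0,0,0.42]],
    [[0,0,0],[0,0,0.5]],
    [[0,0,0],[0,0,0.58]],
    [[0,0,0],[0,0,0.67]],
    [[0,0,0],[0,0,0.75]],
    [[0,0,0],[0,0,0.836]]
  ]
}}

```text
t: 12.13
position: [0.4995, -0.0626, 0.0654]
ee_rot: [-179.9, -0.3, -23.4]
force: [8.0, 1.0, -8.7]
finger_gap: 0.151
gripper_force: 62.8
```

Call:
{"op": "servo_tool", "data": {
  "deltas": [
    [[0,0,0],[0,0,0.08]],
    [[0,0,0],[0,0,0.16]],
    [[0,0,0],[0,0,0.25]],
    [[0,0,0],[0,0,0.33]],
    [[0,0,0],[0,0,0.42]],
    [[0,0,0],[0,0,0.5]],
    [[0,0,0],[0,0,0.58]],
    [[0,0,0],[0,0,0.67]],
    [[0,0,0],[0,0,0.836]],
    [[0,0,0],[0,0,0.836]]
  ]
}}

```text
t: 12.97
position: [0.4994, -0.0622, 0.0651]
ee_rot: [-179.8, -0.1, -48.6]
force: [8.6, 2.2, -10.1]
finger_gap: 0.148
gripper_force: 62.7
```

```bash
python3 - <<'E'
from h import *
o=arm.get_obs();print(o["position"],o["ee_rot"],o["force"],o["moment"],o["joint_pos"][5])
json.dump([[.497,-.063,.065],-48.3],open("cmd.json","w"))
plan([((.497,-.063,.18),-48.3),((.49,.09,.2),-21),((.488,.25,.2),6)])
E
```

```text
[ 0.49935018 -0.06218109  0.06511012] [-1.79752217e+02 -1.31065964e-01 -4.85954695e+01] [  8.61965779   2.21162874 -10.1341246 ] [ 0.43752937 -1.33455072 -0.07244416] 126.49482530003998
[0.0, 0.0, -0.575] -0.0 rows>=2.8 
[-0.594, -0.483, -0.1] -0.91 rows>=3.8 
[-0.297, -0.743, 0.0] -0.9 rows>=3.8
```

Call:
{"op": "servo_tool", "data": {
  "deltas": [
    [[0,0,0],[0,0,0]],
    [[0,0,0],[0,0,0]],
    [[0,0,0],[0,0,0]],
    [[0,0,0],[0,0,0]],
    [[0,0,0],[0,0,0]],
    [[0,0,-0.2],[0,0,0]],
    [[0,0,-0.4],[0,0,0]],
    [[0,0,-0.575],[0,0,0]],
    [[0,0,-0.575],[0,0,0]]
  ],
  "claw": 0.2
}}

```text
t: 13.72
position: [0.5011, -0.0637, 0.1872]
ee_rot: [-179.6, -0.6, -48.4]
force: [1.5, 0.7, 0.5]
finger_gap: 0.602
gripper_force: 0.0
```

Call:
{"op": "servo_tool", "data": {
  "deltas": [
    [[-0.594,-0.483,-0.1],[0,0,-0.91]],
    [[-0.594,-0.483,-0.1],[0,0,-0.91]],
    [[-0.594,-0.483,-0.1],[0,0,-0.91]],
    [[-0.594,-0.483,-0.1],[0,0,-0.91]],
    [[-0.594,-0.483,-0.1],[0,0,-0.91]]
  ]
}}

```text
t: 14.13
position: [0.4893, 0.095, 0.2009]
ee_rot: [-179.8, 0.0, -20.6]
force: [0.9, -0.0, -0.1]
finger_gap: 0.605
gripper_force: 0.0
```

Call:
{"op": "servo_tool", "data": {
  "deltas": [
    [[-0.297,-0.743,0],[0,0,-0.9]],
    [[-0.297,-0.743,0],[0,0,-0.9]],
    [[-0.297,-0.743,0],[0,0,-0.9]],
    [[-0.297,-0.743,0],[0,0,-0.9]],
    [[-0.297,-0.743,0],[0,0,-0.9]],
    [[-0.297,-0.743,0],[0,0,-0.9]],
    [[-0.297,-0.743,0],[0,0,-0.9]],
    [[-0.297,-0.743,0],[0,0,-0.9]]
  ]
}}

```text
t: 14.8
position: [0.4874, 0.2487, 0.1999]
ee_rot: [179.9, 0.1, 5.8]
force: [-0.3, 0.5, 0.2]
finger_gap: 0.599
gripper_force: 0.0
```

```bash
python3 - <<'E'
from h import *
o=arm.get_obs();print(o["position"],o["ee_rot"],o["force"])
t=vision.snapshot("top");s=vision.snapshot("side");cv2.imwrite("pics/t2.png",t);cv2.imwrite("pics/s2.png",s)
f=lambda im,x,y,w,h:cv2.convertScaleAbs(cv2.resize(im[y-h:y+h,x-w:x+w],(395,290),interpolation=cv2.INTER_CUBIC),alpha=1.7)
cv2.imwrite("pics/v3.png",np.vstack([np.hstack([f(t,270,225,56,41),f(t,165,243,56,41)]),np.hstack([f(s,265,205,56,41),f(s,238,225,22,16)])]))
E
```

```text
[0.48742161 0.2486764  0.19989513] [1.79940467e+02 6.59328366e-02 5.83083486e+00] [-0.28464189  0.50052624  0.2230377 ]
```

View pics/v3.png

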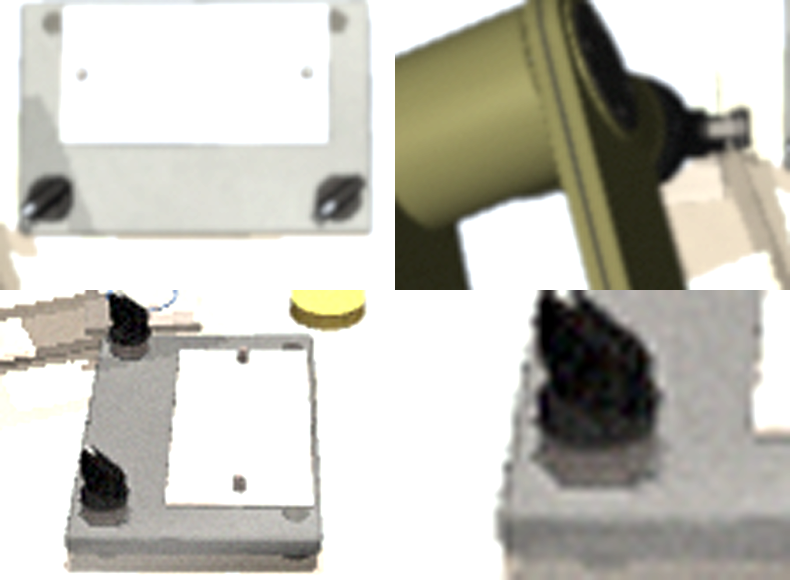

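```bash
python3 - <<'E'
from h import *
def edge(n):
    g=cv2.GaussianBlur(cv2.cvtColor(cv2.imread(n),cv2.COLOR_BGR2GRAY).astype(np.float32),(1,5),0.8)
    y=np.radians(.9);nv=np.array([-np.sin(y),np.cos(y),0]);p0=np.array([.567,.056,0])-.15*nv
    for nm,sg in(("top",-1),("bot",0)):
        out=[]
        for u in range(236,298):
            c=g[222:252,u];d=np.diff(c)
            i=int(np.argmin(d[4:20]))+4 if nm=="top" else None
            if nm=="bot":
                i0=int(np.argmin(d[4:20]))+4; i=i0+3+int(np.argmax(d[i0+3:i0+12]))
            if 0<i<len(d)-1:
                a,b,e=d[i-1],d[i],d[i+1];den=a-2*b+e;s=0.5*(a-e)/den if abs(den)>1e-6 else 0
                out.append((u,222+i+.5+np.clip(s,-.5,.5)))
        out=np.array(out);o,dd=ray("side",out)
        t=((p0-o)@nv)/(dd@nv);P=o+dd*t[:,None];x=P[:,0]-.5694;z=P[:,2]
        for _ in range(4):
            k=np.polyfit(x,z,1);r=abs(z-np.polyval(k,x));m=r<max(2.5*np.median(r),3e-4);x,z=x[m],z[m]
        print(n,nm,"slope mrad",1000*k[0],"z mid mm",1000*k[1],len(x),"rms mm",1000*np.std(z-np.polyval(k,x)))
edge("pics/side0.png");edge("pics/s2.png")
E
```

```text
pics/side0.png top slope mrad 20.95493929054005 z mid mm 32.806138878477896 48 rms mm 0.2550724093543673
pics/side0.png bot slope mrad 7.8812679622881525 z mid mm 0.8083098395288326 60 rms mm 0.10957353350830991
pics/s2.png top slope mrad -10.265644802889096 z mid mm 34.71596030087696 48 rms mm 0.30228728758740664
pics/s2.png bot slope mrad 7.479431560185216 z mid mm 0.7944548978260224 60 rms mm 0.1157856338608072
```

```bash
cat > pad.py <<'E'
from h import *
def quad(im,seed):
    g=cv2.cvtColor(im,cv2.COLOR_BGR2GRAY).astype(np.float32)
    S=8;G=cv2.resize(g,None,fx=S,fy=S,interpolation=cv2.INTER_CUBIC)
    x,y=seed;pv=np.median(g[y-3:y+4,x-3:x+4]);th=(pv+SL)/2
    m=(G>th).astype(np.uint8);m=cv2.morphologyEx(m,cv2.MORPH_OPEN,np.ones((17,17)))
    k,l=cv2.connectedComponents(m);b=(l==l[y*S,x*S]).astype(np.uint8)
    c=max(cv2.findContours(b,cv2.RETR_EXTERNAL,cv2.CHAIN_APPROX_NONE)[0],key=cv2.contourArea)
    q=cv2.approxPolyDP(cv2.convexHull(c),24,True)[:,0].astype(float)
    assert len(q)==4,(q/S,cv2.contourArea(c)/64)
    C=c[:,0].astype(float);L=[]
    for i in range(4):
        a,e=q[i],q[(i+1)%4];n=np.array([-(e-a)[1],(e-a)[0]])/np.linalg.norm(e-a);tt=(C-a)@(e-a)/((e-a)@(e-a))
        s=C[(abs((C-a)@n)<10)&(tt>.12)&(tt<.88)];vx,vy,x0,y0=cv2.fitLine(s.astype(np.float32),cv2.DIST_HUBER,0,.01,.01).ravel();L.append(np.cross([x0,y0,1],[x0+vx,y0+vy,1]))
    P=[]
    for i in range(4): p=np.cross(L[i-1],L[i]);P.append(p[:2]/p[2])
    P=(np.array(P)+.5)/S-.5
    return P
def tilt(tf,sf):
    global SL
    t=cv2.imread(tf);s=cv2.imread(sf)
    SL=np.median(cv2.cvtColor(t,cv2.COLOR_BGR2GRAY)[225:235,250:290]);A=quad(t,(268,205))
    SL=np.median(cv2.cvtColor(s,cv2.COLOR_BGR2GRAY)[190:215,246:256]);B=quad(s,(280,205))
    W=onz("top",A,.042);V=onz("side",B,.042);X=[]
    for i in range(4):
        j=np.argmin(np.linalg.norm(V-W[i],axis=1));p,e=tri(A[i],B[j]);X.append(p);print(np.round(A[i],2),np.round(B[j],2),np.round(p*1000,1),round(e*1000,1))
    X=np.array(X);k=np.linalg.lstsq(np.c_[X[:,:2]-X[:,:2].mean(0),np.ones(4)],X[:,2],rcond=None)[0];print(tf,"tilt mrad x,y",k[:2]*1000,"z",k[2],"centre",X.mean(0))
E
python3 -c "
from pad import *
tilt('pics/top0.png','pics/side0.png');tilt('pics/t2.png','pics/s2.png')"
```

```text
[306.57 184.77] [296.95 224.31] [663.5 -55.6  39.9] 1.7
[306.1  223.46] [255.51 224.31] [547.5 -54.6  36.8] 1.3
[231.14 224.37] [259.48 181.56] [543.3 169.1  35.8] 0.2
[231.52 186.06] [295.16 180.3 ] [658.8 170.2  41.5] 0.9
pics/top0.png tilt mrad x,y [38.12002638  2.22016612] z 0.038463863279860754 centre [0.60327428 0.05728833 0.03846386]
[306.22 184.8 ] [296.98 224.39] [663.6 -54.6  38.8] 1.6
[306.18 223.64] [255.65 223.81] [547.4 -54.6  38.5] 0.1
[230.61 223.36] [259.71 180.66] [545.  170.2  38.7] 2.2
[232.   185.49] [295.66 180.71] [660.6 168.8  40.8] 0.7
pics/t2.png tilt mrad x,y [10.14450364  5.14127336] z 0.03921966991798953 centre [0.604153   0.05744818 0.03921967]
```

```bash
python3 - <<'E'
import pad; from pad import *
t2=cv2.imread("pics/t2.png");t0=cv2.imread("pics/top0.png");s0=cv2.imread("pics/side0.png")
pad.SL=np.median(cv2.cvtColor(t2,cv2.COLOR_BGR2GRAY)[225:235,250:290]);A=quad(t2,(268,205));W=onz("top",A,.042);print("pad top",W.mean(0),np.degrees(np.arctan2(*( (W[2]+W[3]-W[0]-W[1])[:2]*[-1,1]))))
s2=cv2.imread("pics/s2.png");pad.SL=np.median(cv2.cvtColor(s2,cv2.COLOR_BGR2GRAY)[190:215,246:256]);V=onz("side",quad(s2,(280,205)),.042);print("pad side",V.mean(0))
g=cv2.cvtColor(t2,cv2.COLOR_BGR2GRAY).astype(float)
for x,y in((237,204),(300,204),(238,204)):
    w=g[y-6:y+7,x-6:x+7];d=np.clip(np.median(w)-w-6,0,None);ys,xs=np.mgrid[y-6:y+7,x-6:x+7];c=((d*xs).sum()/d.sum(),(d*ys).sum()/d.sum());print("pin",c,onz("top",c,.050))
# plate: rings in both, ellipse fit
for n,im,boxes in(("top",t0,((136,228,158,258),(168,225,196,256))),("side",s0,((236,148,264,174),))):
    b,gr,r=cv2.split(im.astype(np.int32));m=((b-r)>18).astype(np.uint8)
    for x0,y0,x1,y1 in boxes:
        ys,xs=np.where(m[y0:y1,x0:x1]);e=cv2.fitEllipse(np.c_[xs+x0,ys+y0].astype(np.float32));print(n,e,onz(n,e[0],.008))
m=cv2.inRange(cv2.cvtColor(t0,cv2.COLOR_BGR2HSV),(100,110,40),(130,255,255));m[:225]=0;m[260:]=0;ys,xs=np.where(m>0);c=np.c_[xs,ys].mean(0);print("grip",c,onz("top",c,.036))
h=cv2.cvtColor(t0,cv2.COLOR_BGR2GRAY).astype(float)
for x,y in((134,245),(196,239)):
    w=h[y-7:y+8,x-7:x+8];d=np.clip(np.median(w)-w-6,0,None);ys,xs=np.mgrid[y-7:y+8,x-7:x+8];c=((d*xs).sum()/d.sum(),(d*ys).sum()/d.sum());print("hole",c,onz("top",c,.006))
cv2.imwrite("pics/v4.png",cv2.convertScaleAbs(cv2.resize(t0[215:272,115:215],None,fx=7,fy=7,interpolation=cv2.INTER_CUBIC),alpha=1.4))
E
```

```text
pad top [0.60423426 0.05744241 0.042     ] 0.6625525757190971
pad side [0.60393807 0.05349955 0.042     ]
pin (np.float64(234.63542739443872), np.float64(204.2409886714727)) [[0.60224425 0.15820184 0.05      ]]
pin (np.float64(301.4119205298013), np.float64(204.20662251655628)) [[ 0.60406897 -0.03972271  0.05      ]]
pin (np.float64(236.55905511811022), np.float64(204.54015748031497)) [[0.60139904 0.15245395 0.05      ]]
top ((148.5725555419922, 243.83021545410156), (21.298561096191406, 23.01479148864746), 8.413329124450684) [[0.48243975 0.4276385  0.008     ]]
top ((180.64154052734375, 240.9146270751953), (22.173072814941406, 23.081777572631836), 18.252519607543945) [[0.49286062 0.32749448 0.008     ]]
side ((248.67359924316406, 159.1114959716797), (18.839588165283203, 20.783658981323242), 177.60704040527344) [[0.4890855  0.36625028 0.008     ]]
grip [162.22115385 242.40384615] [[0.48685162 0.37582158 0.036     ]]
hole (np.float64(137.07708779443254), np.float64(245.00428265524624)) [[0.47826907 0.46469368 0.006     ]]
hole (np.float64(195.12860576923077), np.float64(239.42668269230768)) [[0.49807356 0.28317687 0.006     ]]
```

View pics/v4.png

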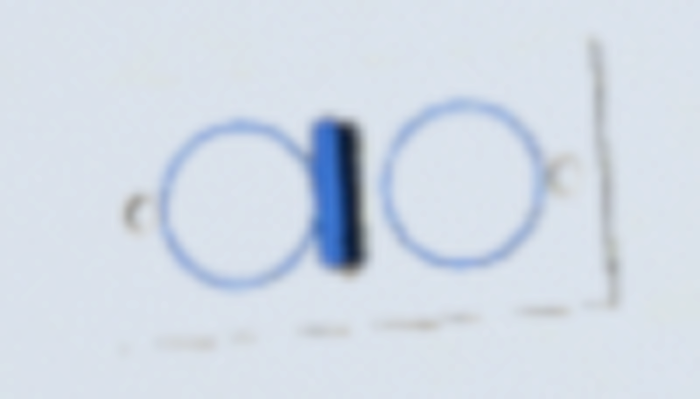

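The rings (148.8,243.8) and (180.8,240.8) and the blue grip (161.5,242) agree. Plate centre is about (0.4875, 0.377), yaw 5.8°. Moving to grasp it.

```bash
python3 - <<'E'
from h import *
plan([((.4875,.377,.12),5.8),((.4875,.377,.015),5.8),((.4875,.377,.15),5.8),((.55,.22,.15),3.5),((.603,.057,.15),.8)])
E
```

```text
[0.064, -0.632, 0.4] 0.007 rows>=3.6 
[0.0, 0.0, 0.525] -0.0 rows>=2.5 
[0.0, 0.0, -0.675] -0.0 rows>=3.2 
[0.232, 0.813, 0.0] 0.076 rows>=4.1 
[0.215, 0.829, 0.0] 0.09 rows>=4.1
```

Call:
{"op": "servo_tool", "data": {
  "deltas": [
    [[0.064,-0.632,0.4],[0,0,0.007]],
    [[0.064,-0.632,0.4],[0,0,0.007]],
    [[0.064,-0.632,0.4],[0,0,0.007]],
    [[0.064,-0.632,0.4],[0,0,0.007]],
    [[0.064,-0.632,0.4],[0,0,0.007]],
    [[0.064,-0.632,0.4],[0,0,0.007]]
  ]
}}

```text
t: 15.4
position: [0.487, 0.3766, 0.1191]
ee_rot: [179.9, 0.1, 5.8]
force: [0.1, -1.0, -0.3]
finger_gap: 0.597
gripper_force: 0.0
```

Call:
{"op": "servo_tool", "data": {
  "deltas": [
    [[0,0,0.15],[0,0,0]],
    [[0,0,0.3],[0,0,0]],
    [[0,0,0.4],[0,0,0]],
    [[0,0,0.46],[0,0,0]],
    [[0,0,0.5],[0,0,0]],
    [[0,0,0.525],[0,0,0]],
    [[0,0,0.525],[0,0,0]],
    [[0,0,0.525],[0,0,0]]
  ]
}}

```text
t: 16.07
position: [0.4883, 0.3774, 0.0163]
ee_rot: [-180.0, -0.1, 5.7]
force: [-0.2, 0.7, 0.6]
finger_gap: 0.597
gripper_force: 0.0
```

Call:
{"op": "servo_tool", "data": {
  "deltas": [
    [[0,0,0],[0,0,0]],
    [[0,0,0],[0,0,0]],
    [[0,0,0],[0,0,0]],
    [[0,0,0],[0,0,0]],
    [[0,0,0],[0,0,0]],
    [[0,0,0],[0,0,0]],
    [[0,0,0],[0,0,0]],
    [[0,0,0],[0,0,0]],
    [[0,0,0],[0,0,0]]
  ],
  "claw": -1
}}

```text
t: 16.82
position: [0.4879, 0.3779, 0.0163]
ee_rot: [-179.9, -0.1, 5.7]
force: [-0.6, 0.2, 6.2]
finger_gap: 0.129
gripper_force: 60.5
```

Call:
{"op": "servo_tool", "data": {
  "deltas": [
    [[0,0,-0.03],[0,0,0]],
    [[0,0,-0.1],[0,0,0]],
    [[0,0,-0.2],[0,0,0]],
    [[0,0,-0.3],[0,0,0]],
    [[0,0,-0.4],[0,0,0]],
    [[0,0,-0.5],[0,0,0]],
    [[0,0,-0.6],[0,0,0]],
    [[0,0,-0.675],[0,0,0]],
    [[0,0,-0.675],[0,0,0]]
  ]
}}

```text
t: 17.57
position: [0.4888, 0.3782, 0.1533]
ee_rot: [-179.9, -0.3, 5.7]
force: [0.4, -0.7, -3.2]
finger_gap: 0.126
gripper_force: 59.3
```

Call:
{"op": "servo_tool", "data": {
  "deltas": [
    [[0.02,0.07,0],[0,0,0.01]],
    [[0.05,0.17,0],[0,0,0.02]],
    [[0.08,0.28,0],[0,0,0.03]],
    [[0.11,0.39,0],[0,0,0.04]],
    [[0.14,0.5,0],[0,0,0.05]],
    [[0.17,0.6,0],[0,0,0.06]],
    [[0.2,0.7,0],[0,0,0.07]],
    [[0.22,0.77,0],[0,0,0.076]],
    [[0.232,0.813,0],[0,0,0.076]],
    [[0.232,0.813,0],[0,0,0.076]]
  ]
}}

```text
t: 18.4
position: [0.5498, 0.218, 0.1492]
ee_rot: [179.9, 0.1, 3.3]
force: [-0.6, 1.0, -3.4]
finger_gap: 0.123
gripper_force: 59.2
```

Call:
{"op": "servo_tool", "data": {
  "deltas": [
    [[0.02,0.07,0],[0,0,0.01]],
    [[0.05,0.17,0],[0,0,0.02]],
    [[0.08,0.28,0],[0,0,0.03]],
    [[0.11,0.39,0],[0,0,0.04]],
    [[0.14,0.5,0],[0,0,0.05]],
    [[0.17,0.6,0],[0,0,0.06]],
    [[0.19,0.7,0],[0,0,0.07]],
    [[0.2,0.78,0],[0,0,0.08]],
    [[0.215,0.829,0],[0,0,0.09]],
    [[0.215,0.829,0],[0,0,0.09]]
  ]
}}

```text
t: 19.23
position: [0.6035, 0.0557, 0.1502]
ee_rot: [180.0, -0.0, 0.7]
force: [0.5, 0.5, -3.6]
finger_gap: 0.126
gripper_force: 59.2
```

```bash
python3 - <<'E'
from h import *
o=arm.get_obs();print(o["position"],o["ee_rot"],o["force"],o["moment"],o["finger_gap"])
t=vision.snapshot("top");s=vision.snapshot("side");cv2.imwrite("pics/t3.png",t);cv2.imwrite("pics/s3.png",s)
f=lambda im,x,y,w,h:cv2.convertScaleAbs(cv2.resize(im[y-h:y+h,x-w:x+w],(395,290),interpolation=cv2.INTER_CUBIC),alpha=1.5)
cv2.imwrite("pics/v5.png",np.hstack([f(t,270,215,68,50),f(s,275,180,68,50)]))
E
```

```text
[0.60347442 0.0557079  0.15015836] [ 1.79962871e+02 -2.81301974e-02  6.70277566e-01] [ 0.54780882  0.47297421 -3.61407259] [ 0.01628995 -0.05988498 -0.04438592] 0.12649865730253182
```

View pics/v5.png

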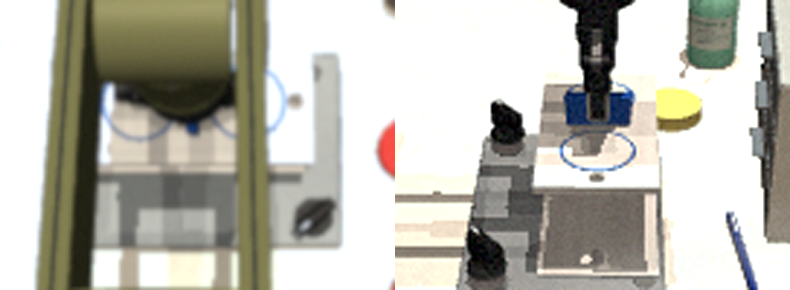

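```bash
python3 - <<'E'
from h import *
t=cv2.imread("pics/t3.png");s=cv2.imread("pics/s3.png")
def loc(im,x,y,r=5):
    g=cv2.cvtColor(im,cv2.COLOR_BGR2GRAY).astype(float);w=g[y-r:y+r+1,x-r:x+r+1];d=np.clip(np.percentile(w,70)-w-10,0,None);ys,xs=np.mgrid[y-r:y+r+1,x-r:x+r+1];return (d*xs).sum()/d.sum(),(d*ys).sum()/d.sum()
a=loc(t,303,199);b=loc(s,276,191,4)
print(a,b,tri(a,b),onz("top",a,.139),onz("side",b,.139))
# pin right: now & before from same cameras
p2=loc(cv2.imread("pics/t2.png"),300,204,4);q2=loc(cv2.imread("pics/s2.png"),265,219,4);print(p2,q2,tri(p2,q2),onz("top",p2,.05),onz("side",q2,.05))
plan([((.603,.057,.075),.8)])
E
```

```text
(np.float64(302.0477164280845), np.float64(199.2828902522154)) (np.float64(275.96264367816093), np.float64(191.7512315270936)) (array([ 0.60546324, -0.03768229,  0.13628265]), np.float64(0.0023961393635230505)) [[ 0.60628152 -0.03741281  0.139     ]] [[ 0.60444226 -0.04209676  0.139     ]]
 ** On entry to DLASCL parameter number  4 had an illegal value
 ** On entry to DLASCL parameter number  4 had an illegal value
 ** On entry to DLASCL parameter number  4 had an illegal value
 ** On entry to DLASCL parameter number  4 had an illegal value
 ** On entry to DLASCL parameter number  5 had an illegal value
 ** On entry to DLASCL parameter number  4 had an illegal value<stdin>:4: RuntimeWarning: invalid value encountered in scalar divide
Traceback (most recent call last):
  File "h.py", line 15, in tri
    s=np.linalg.lstsq(np.c_[d1,-d2],o2-o1,rcond=None)[0];p=o1+s[0]*d1;q=o2+s[1]*d2
      ~~~~~~~~~~~~~~~^^^^^^^^^^^^^^^^^^^^^^^^^^^^^^^^
numpy.linalg.LinAlgError: SVD did not converge in Linear Least Squares
```

Call:
{"op": "servo_tool", "data": {
  "deltas": [
    [[0,0,0.1],[0,0,0]],
    [[0,0,0.2],[0,0,0]],
    [[0,0,0.3],[0,0,0]],
    [[0,0,0.35],[0,0,0]],
    [[0,0,0.375],[0,0,0]],
    [[0,0,0.375],[0,0,0]],
    [[0,0,0.375],[0,0,0]]
  ]
}}

```text
t: 19.92
position: [0.6032, 0.0578, 0.0758]
ee_rot: [-180.0, -0.0, 0.8]
force: [0.3, -0.4, -3.5]
finger_gap: 0.123
gripper_force: 59.1
```

Call:
{"op": "servo_tool", "data": {
  "deltas": [
    [[0,0,0.01],[0,0,0]],
    [[0,0,0.02],[0,0,0]],
    [[0,0,0.03],[0,0,0]],
    [[0,0,0.035],[0,0,0]],
    [[0,0,0.035],[0,0,0]]
  ]
}}

```text
t: 20.33
position: [0.6027, 0.0571, 0.0683]
ee_rot: [-180.0, 0.0, 0.7]
force: [0.1, -0.1, -4.9]
finger_gap: 0.129
gripper_force: 59.1
```

No contact yet (underside about 2 mm below the pin tops). Continuing down.

Call:
{"op": "servo_tool", "data": {
  "deltas": [
    [[0,0,0.01],[0,0,0]],
    [[0,0,0.02],[0,0,0]],
    [[0,0,0.025],[0,0,0]],
    [[0,0,0.03],[0,0,0]],
    [[0,0,0.03],[0,0,0]]
  ]
}}

```text
t: 20.75
position: [0.6025, 0.0572, 0.062]
ee_rot: [180.0, 0.0, 0.8]
force: [0.6, -0.2, -4.2]
finger_gap: 0.129
gripper_force: 59.2
```

Call:
{"op": "servo_tool", "data": {
  "deltas": [
    [[0,0,0.01],[0,0,0]],
    [[0,0,0.015],[0,0,0]],
    [[0,0,0.02],[0,0,0]],
    [[0,0,0.02],[0,0,0]],
    [[0,0,0.02],[0,0,0]]
  ]
}}

```text
t: 21.17
position: [0.6027, 0.0572, 0.0582]
ee_rot: [180.0, 0.0, 0.8]
force: [0.4, 0.2, -3.9]
finger_gap: 0.127
gripper_force: 59.3
```

Call:
{"op": "servo_tool", "data": {
  "deltas": [
    [[0,0,0.005],[0,0,0]],
    [[0,0,0.008],[0,0,0]],
    [[0,0,0.008],[0,0,0]]
  ]
}}

```text
t: 21.42
position: [0.6029, 0.0572, 0.0577]
ee_rot: [180.0, -0.0, 0.8]
force: [-1.7, 0.6, 4.0]
finger_gap: 0.128
gripper_force: 60.5
```

Call:
{"op": "servo_tool", "data": {
  "deltas": [
    [[0,0,0],[0,0,0]],
    [[0,0,0],[0,0,0]],
    [[0,0,0],[0,0,0]],
    [[0,0,0],[0,0,0]],
    [[0,0,0],[0,0,0]],
    [[0,0,0],[0,0,0]]
  ],
  "claw": 0
}}

```text
t: 21.92
position: [0.6028, 0.0572, 0.0566]
ee_rot: [180.0, -0.0, 0.8]
force: [0.7, -0.5, 0.1]
finger_gap: 0.498
gripper_force: 0.0
```

```bash
python3 - <<'E'
from h import *
o=arm.get_obs();print(o["position"],o["force"])
json.dump([[.603,.057,.0564],.8],open("cmd.json","w"))
plan([((.603,.057,.16),.8),((.55,-.09,.2),28),((.485,-.24,.2),56),((.485,-.36,.2),84)])
E
```

```text
[0.60280391 0.05723188 0.05663174] [ 0.67213689 -0.54131276  0.14693944]
[0.0, 0.0, -0.518] -0.0 rows>=2.5 
[-0.275, 0.731, -0.2] -0.907 rows>=3.9 
[-0.639, 0.51, 0.0] -0.933 rows>=3.9 
[-0.498, 0.335, 0.0] -0.933 rows>=3.9
```

Call:
{"op": "servo_tool", "data": {
  "deltas": [
    [[0,0,-0.1],[0,0,0]],
    [[0,0,-0.25],[0,0,0]],
    [[0,0,-0.4],[0,0,0]],
    [[0,0,-0.518],[0,0,0]],
    [[0,0,-0.518],[0,0,0]]
  ],
  "claw": 1
}}

```text
t: 22.33
position: [0.6065, 0.0574, 0.166]
ee_rot: [-180.0, -0.6, 0.8]
force: [1.0, -1.5, 1.0]
finger_gap: 1.001
gripper_force: 0.0
```

```bash
cat > dish.py <<'E'
from h import *
def dishes():
    t=vision.snapshot("top");s=vision.snapshot("side");out=[]
    cv2.imwrite("pics/dt.png",t);cv2.imwrite("pics/ds.png",s)
    g=cv2.cvtColor(t,cv2.COLOR_BGR2GRAY)
    G=cv2.GaussianBlur(cv2.resize(g,None,fx=4,fy=4,interpolation=cv2.INTER_CUBIC),(5,5),1.5)
    C=cv2.HoughCircles(G,cv2.HOUGH_GRADIENT,1,60,param1=60,param2=16,minRadius=36,maxRadius=52)
    for x,y,r in (C[0]/4 if C is not None else []):
        if x>328 and 170<y<300:
            bgr=t[int(y)-2:int(y)+3,int(x)-2:int(x)+3].reshape(-1,3).mean(0)
            print("top",round(float(x),1),round(float(y),1),round(float(r),1),bgr.astype(int),np.round(onz("top",(x,y),.014)[0],4))
    return t,s
E
python3 -c "from dish import *; dishes()"
```

```text
top 347.1 268.1 10.9 [ 46  51 165] [ 0.4163 -0.1796  0.014 ]
top 386.1 262.4 11.1 [162 159 155] [ 0.434  -0.2982  0.014 ]
top 342.6 216.1 10.6 [ 47  52 166] [ 0.5732 -0.1671  0.014 ]
top 417.4 244.9 11.5 [155 173 168] [ 0.4871 -0.3955  0.014 ]
top 383.9 199.1 11.2 [162 159 155] [ 0.6267 -0.2949  0.014 ]
```

The plate is released and seated. The agar dish has been knocked to (417,245), so I'll use its new position (0.487, −0.3955).

```bash
python3 - <<'E'
from h import *
json.dump([[.603,.057,.16],.8],open("cmd.json","w"))
plan([((.56,-.10,.18),30.8),((.51,-.25,.16),60.8),((.487,-.3955,.1),90.8),((.487,-.3955,-.004),90.8)])
E
```

```text
[-0.226, 0.782, -0.1] -1.0 rows>=4.2 
[-0.599, 0.516, 0.1] -1.0 rows>=4.2 
[-0.691, 0.255, 0.3] -1.0 rows>=4.2 
[0.0, -0.0, 0.52] -0.0 rows>=2.5
```

Call:
{"op": "servo_tool", "data": {
  "deltas": [
    [[-0.226,0.782,-0.1],[0,0,-1.0]],
    [[-0.226,0.782,-0.1],[0,0,-1.0]],
    [[-0.226,0.782,-0.1],[0,0,-1.0]],
    [[-0.226,0.782,-0.1],[0,0,-1.0]],
    [[-0.226,0.782,-0.1],[0,0,-1.0]],
    [[-0.226,0.782,-0.1],[0,0,-1.0]]
  ]
}}

```text
t: 22.93
position: [0.5579, -0.1023, 0.179]
ee_rot: [-179.9, 0.1, 30.6]
force: [0.3, 1.1, 0.3]
finger_gap: 1.0
gripper_force: 0.0
```

Call:
{"op": "servo_tool", "data": {
  "deltas": [
    [[-0.599,0.516,0.1],[0,0,-1.0]],
    [[-0.599,0.516,0.1],[0,0,-1.0]],
    [[-0.599,0.516,0.1],[0,0,-1.0]],
    [[-0.599,0.516,0.1],[0,0,-1.0]],
    [[-0.599,0.516,0.1],[0,0,-1.0]],
    [[-0.599,0.516,0.1],[0,0,-1.0]]
  ]
}}

```text
t: 23.43
position: [0.5082, -0.2505, 0.1584]
ee_rot: [-179.8, -0.0, 60.6]
force: [0.3, 0.7, -0.5]
finger_gap: 1.0
gripper_force: 0.0
```

Call:
{"op": "servo_tool", "data": {
  "deltas": [
    [[-0.691,0.255,0.3],[0,0,-1.0]],
    [[-0.691,0.255,0.3],[0,0,-1.0]],
    [[-0.691,0.255,0.3],[0,0,-1.0]],
    [[-0.691,0.255,0.3],[0,0,-1.0]],
    [[-0.691,0.255,0.3],[0,0,-1.0]],
    [[-0.691,0.255,0.3],[0,0,-1.0]],
    [[-0.691,0.255,0.3],[0,0,-1.0]]
  ]
}}

```text
t: 24.02
position: [0.4869, -0.3932, 0.0992]
ee_rot: [-179.9, -0.2, 90.6]
force: [0.3, -0.3, 0.4]
finger_gap: 1.0
gripper_force: 0.0
```

```bash
python3 - <<'E'
from dish import *
o=arm.get_obs();print(o["position"],o["ee_rot"])
t,s=dishes()
print("dish exp side",proj("side",[[.487,-.3955,.016]]))
f=lambda im,x,y,w,h:cv2.convertScaleAbs(cv2.resize(im[y-h:y+h,x-w:x+w],(395,290),interpolation=cv2.INTER_CUBIC),alpha=1.4)
cv2.imwrite("pics/v6.png",np.hstack([f(t,270,215,60,44),f(s,225,310,100,74)]))
E
```

```text
[ 0.48692497 -0.39319579  0.09923533] [-1.79935613e+02 -1.51105405e-01  9.06156702e+01]
top 342.6 216.4 10.9 [ 45  51 163] [ 0.5724 -0.1671  0.014 ]
top 383.6 199.4 11.0 [160 157 152] [ 0.6259 -0.2941  0.014 ]
top 346.6 268.4 11.0 [ 46  51 163] [ 0.4155 -0.1781  0.014 ]
top 386.9 262.6 9.8 [160 157 152] [ 0.4332 -0.3004  0.014 ]
top 417.9 244.4 10.2 [153 170 165] [ 0.4886 -0.3971  0.014 ]
dish exp side [[216.4059915  330.58470927]]
```

View pics/v6.png

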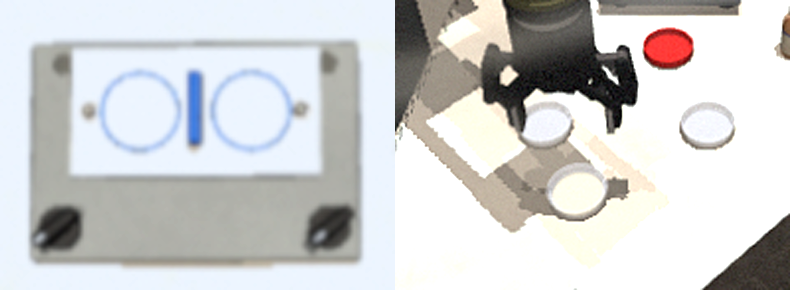

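Top crop: the plate sits flush with both pins showing through its holes, and the rings are clear. Side crop: the agar dish is under the open gripper. Descending.

Call:
{"op": "servo_tool", "data": {
  "deltas": [
    [[0,0,0.15],[0,0,0]],
    [[0,0,0.3],[0,0,0]],
    [[0,0,0.4],[0,0,0]],
    [[0,0,0.45],[0,0,0]],
    [[0,0,0.49],[0,0,0]],
    [[0,0,0.52],[0,0,0]],
    [[0,0,0.52],[0,0,0]],
    [[0,0,0.52],[0,0,0]]
  ]
}}

```text
t: 24.78
position: [0.4871, -0.3954, -0.0029]
ee_rot: [179.9, 0.1, 90.8]
force: [0.7, -0.0, -0.6]
finger_gap: 1.002
gripper_force: 0.0
```

Call:
{"op": "servo_tool", "data": {
  "deltas": [
    [[0,0,0],[0,0,0]],
    [[0,0,0],[0,0,0]],
    [[0,0,0],[0,0,0]],
    [[0,0,0],[0,0,0]],
    [[0,0,0],[0,0,0]],
    [[0,0,0],[0,0,0]]
  ],
  "claw": -1
}}

```text
t: 25.28
position: [0.4874, -0.3961, -0.0018]
ee_rot: [179.9, 0.1, 90.7]
force: [0.0, -0.0, 5.6]
finger_gap: 0.748
gripper_force: 65.6
```

```bash
python3 - <<'E'
from h import *
o=arm.get_obs();print(o["position"],o["ee_rot"],o["force"],o["finger_gap"],o["gripper_force"])
t=cv2.imread("pics/dt.png");b,gr,r=cv2.split(t.astype(np.int32));m=((b-r)>18).astype(np.uint8)
for x0,y0,x1,y1 in((236,186,266,222),(269,186,298,222)):
    mm=m[y0:y1,x0:x1].copy()
    if x0==236: mm[:,31:]=0
    ys,xs=np.where(mm);e=cv2.fitEllipse(np.c_[xs+x0,ys+y0].astype(np.float32));print(e,onz("top",e[0],.05))
plan([((.487,-.3955,.1),90.8),((.51,-.24,.14),90.8),((.555,-.11,.14),90.8),((.6035,.007,.14),90.8),((.6035,.007,.06),90.8),((.6035,.007,.047),90.8)])
E
```

```text
[ 0.48738188 -0.39611737 -0.00184887] [1.79866022e+02 1.18245067e-01 9.07417520e+01] [ 3.68388442e-03 -2.98729560e-02  5.58793619e+00] 0.7484074291453262 65.57859420776367
((252.14601135253906, 204.4080810546875), (23.589632034301758, 23.784748077392578), 27.6283016204834) [[0.60219244 0.1061424  0.05      ]]
((283.5956115722656, 203.885986328125), (23.927160263061523, 29.261455535888672), 101.41401672363281) [[0.60456093 0.01299415 0.05      ]]
[0.0, -0.0, -0.52] -0.0 rows>=2.5 
[0.776, 0.126, -0.2] -0.0 rows>=3.9 
[0.647, 0.234, -0.0] -0.0 rows>=3.3 
[0.581, 0.25, -0.0] -0.0 rows>=3.0 
[0.0, 0.0, 0.4] -0.0 rows>=1.9 
[0.0, 0.0, 0.065] -0.0 rows>=0.3
```

Call:
{"op": "servo_tool", "data": {
  "deltas": [
    [[0,0,-0.05],[0,0,0]],
    [[0,0,-0.15],[0,0,0]],
    [[0,0,-0.3],[0,0,0]],
    [[0,0,-0.42],[0,0,0]],
    [[0,0,-0.52],[0,0,0]],
    [[0,0,-0.52],[0,0,0]]
  ]
}}

```text
t: 25.78
position: [0.489, -0.3977, 0.1062]
ee_rot: [179.6, 0.4, 90.7]
force: [1.4, -0.7, 0.3]
finger_gap: 0.74
gripper_force: 65.8
```

Call:
{"op": "servo_tool", "data": {
  "deltas": [
    [[0.08,0.013,-0.02],[0,0,0]],
    [[0.2,0.03,-0.05],[0,0,0]],
    [[0.34,0.055,-0.09],[0,0,0]],
    [[0.48,0.08,-0.12],[0,0,0]],
    [[0.6,0.1,-0.16],[0,0,0]],
    [[0.7,0.115,-0.18],[0,0,0]],
    [[0.776,0.126,-0.2],[0,0,0]],
    [[0.776,0.126,-0.2],[0,0,0]]
  ]
}}

```text
t: 26.45
position: [0.5088, -0.2355, 0.1403]
ee_rot: [-179.9, -0.1, 90.9]
force: [-0.4, 0.4, -0.7]
finger_gap: 0.743
gripper_force: 65.8
```

Call:
{"op": "servo_tool", "data": {
  "deltas": [
    [[0.08,0.03,0],[0,0,0]],
    [[0.2,0.07,0],[0,0,0]],
    [[0.33,0.12,0],[0,0,0]],
    [[0.45,0.16,0],[0,0,0]],
    [[0.56,0.2,0],[0,0,0]],
    [[0.647,0.234,0],[0,0,0]],
    [[0.647,0.234,0],[0,0,0]]
  ]
}}

```text
t: 27.03
position: [0.5549, -0.1067, 0.1394]
ee_rot: [-179.9, -0.1, 90.9]
force: [1.0, -0.3, -0.7]
finger_gap: 0.744
gripper_force: 65.8
```

Call:
{"op": "servo_tool", "data": {
  "deltas": [
    [[0.08,0.03,0],[0,0,0]],
    [[0.2,0.08,0],[0,0,0]],
    [[0.32,0.14,0],[0,0,0]],
    [[0.44,0.19,0],[0,0,0]],
    [[0.52,0.22,0],[0,0,0]],
    [[0.581,0.25,0],[0,0,0]],
    [[0.581,0.25,0],[0,0,0]],
    [[0.581,0.25,0],[0,0,0]]
  ]
}}

```text
t: 27.7
position: [0.6028, 0.0067, 0.1397]
ee_rot: [-179.9, 0.0, 90.8]
force: [0.7, -0.5, -0.8]
finger_gap: 0.745
gripper_force: 65.8
```

Call:
{"op": "servo_tool", "data": {
  "deltas": [
    [[0,0,0.08],[0,0,0]],
    [[0,0,0.18],[0,0,0]],
    [[0,0,0.28],[0,0,0]],
    [[0,0,0.35],[0,0,0]],
    [[0,0,0.4],[0,0,0]],
    [[0,0,0.4],[0,0,0]],
    [[0,0,0.4],[0,0,0]]
  ]
}}

```text
t: 28.28
position: [0.6026, 0.0062, 0.06]
ee_rot: [-179.9, 0.0, 90.7]
force: [0.8, 0.3, 0.1]
finger_gap: 0.745
gripper_force: 65.9
```

```bash
python3 - <<'E'
from h import *
o=arm.get_obs();print(o["position"],o["ee_rot"],o["force"],o["finger_gap"],o["gripper_force"])
t=vision.snapshot("top");s=vision.snapshot("side")
f=lambda im,x,y,w,h:cv2.convertScaleAbs(cv2.resize(im[y-h:y+h,x-w:x+w],(395,290),interpolation=cv2.INTER_CUBIC),alpha=1.5)
cv2.imwrite("pics/v7.png",np.hstack([f(t,270,215,60,44),f(s,265,200,55,40)]))
E
```

```text
[0.60259524 0.00618831 0.05995006] [-1.79919864e+02  1.25783132e-02  9.07057275e+01] [0.7749716  0.27291687 0.10199718] 0.7449959858704285 65.8643388748169
```

View pics/v7.png

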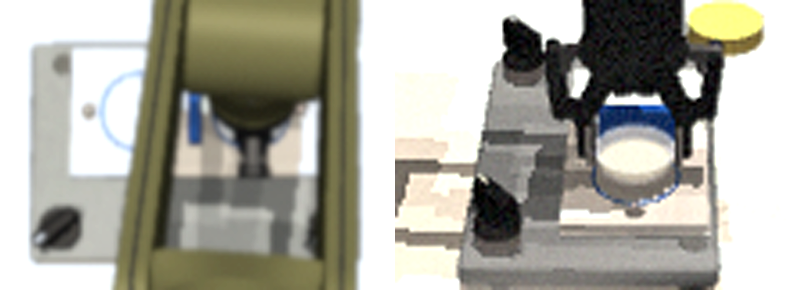

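Call:
{"op": "servo_tool", "data": {
  "deltas": [
    [[0,0,0.02],[0,0,0]],
    [[0,0,0.04],[0,0,0]],
    [[0,0,0.055],[0,0,0]],
    [[0,0,0.065],[0,0,0]],
    [[0,0,0.065],[0,0,0]]
  ]
}}

```text
t: 28.8
position: [0.603, 0.0073, 0.0475]
ee_rot: [-180.0, 0.0, 90.8]
force: [-0.7, -0.6, 1.1]
finger_gap: 0.748
gripper_force: 65.9
```

Call:
{"op": "servo_tool", "data": {
  "deltas": [
    [[0,0,0.002],[0,0,0]],
    [[0,0,0.004],[0,0,0]],
    [[0,0,0.004],[0,0,0]]
  ]
}}

```text
t: 29.05
position: [0.6031, 0.0072, 0.0474]
ee_rot: [180.0, 0.0, 90.8]
force: [-2.6, 0.1, 6.5]
finger_gap: 0.746
gripper_force: 66.5
```

Call:
{"op": "servo_tool", "data": {
  "deltas": [
    [[0,0,0],[0,0,0]],
    [[0,0,0],[0,0,0]],
    [[0,0,0],[0,0,0]],
    [[0,0,-0.02],[0,0,0]],
    [[0,0,-0.1],[0,0,0]],
    [[0,0,-0.25],[0,0,0]],
    [[0,0,-0.4],[0,0,0]],
    [[0,0,-0.47],[0,0,0]],
    [[0,0,-0.47],[0,0,0]]
  ],
  "claw": 1
}}

```text
t: 29.8
position: [0.6062, 0.007, 0.1448]
ee_rot: [179.5, 0.0, 90.8]
force: [-0.1, -0.1, -0.1]
finger_gap: 1.0
gripper_force: 0.0
```

```bash
python3 - <<'E'
from dish import *
dishes()
json.dump([[.6035,.007,.1402],90.8],open("cmd.json","w"))
plan([((.6,-.15,.14),90.8),((.6265,-.2945,.08),90.8),((.6265,-.2945,-.004),90.8)])
E
```

```text
top 346.6 268.1 11.1 [ 46  51 165] [ 0.4163 -0.1781  0.014 ]
top 342.4 216.1 11.1 [ 46  52 165] [ 0.5732 -0.1663  0.014 ]
top 383.6 199.1 11.2 [162 159 155] [ 0.6267 -0.2941  0.014 ]
top 386.6 262.4 11.4 [162 158 154] [ 0.434  -0.2997  0.014 ]
[-0.785, -0.028, 0.001] -0.0 rows>=3.8 
[-0.724, 0.122, 0.3] -0.0 rows>=3.8 
[0.0, -0.0, 0.42] -0.0 rows>=2.0
```

Call:
{"op": "servo_tool", "data": {
  "deltas": [
    [[-0.785,-0.028,0.001],[0,0,0]],
    [[-0.785,-0.028,0.001],[0,0,0]],
    [[-0.785,-0.028,0.001],[0,0,0]],
    [[-0.785,-0.028,0.001],[0,0,0]],
    [[-0.785,-0.028,0.001],[0,0,0]]
  ]
}}

```text
t: 30.32
position: [0.5987, -0.156, 0.1383]
ee_rot: [-179.9, 0.1, 90.5]
force: [0.6, 0.5, -0.6]
finger_gap: 1.001
gripper_force: 0.0
```

Call:
{"op": "servo_tool", "data": {
  "deltas": [
    [[-0.724,0.122,0.1],[0,0,0]],
    [[-0.724,0.122,0.2],[0,0,0]],
    [[-0.724,0.122,0.25],[0,0,0]],
    [[-0.724,0.122,0.3],[0,0,0]],
    [[-0.724,0.122,0.3],[0,0,0]],
    [[-0.724,0.122,0.3],[0,0,0]],
    [[-0.724,0.122,0.3],[0,0,0]]
  ]
}}

```text
t: 30.9
position: [0.6247, -0.2931, 0.0785]
ee_rot: [-179.8, -0.2, 90.7]
force: [-0.0, 0.5, 0.3]
finger_gap: 1.001
gripper_force: 0.0
```

Call:
{"op": "servo_tool", "data": {
  "deltas": [
    [[0,0,0.12],[0,0,0]],
    [[0,0,0.24],[0,0,0]],
    [[0,0,0.32],[0,0,0]],
    [[0,0,0.37],[0,0,0]],
    [[0,0,0.4],[0,0,0]],
    [[0,0,0.42],[0,0,0]],
    [[0,0,0.42],[0,0,0]],
    [[0,0,0.42],[0,0,0]]
  ]
}}

```text
t: 31.57
position: [0.6267, -0.2943, -0.0027]
ee_rot: [179.9, 0.0, 90.8]
force: [-0.4, 0.2, -0.1]
finger_gap: 1.001
gripper_force: 0.0
```

Call:
{"op": "servo_tool", "data": {
  "deltas": [
    [[0,0,0],[0,0,0]],
    [[0,0,0],[0,0,0]],
    [[0,0,0],[0,0,0]],
    [[0,0,0],[0,0,0]],
    [[0,0,0],[0,0,0]],
    [[0,0,0],[0,0,0]]
  ],
  "claw": -1
}}

```text
t: 32.07
position: [0.6271, -0.295, -0.0019]
ee_rot: [179.8, 0.1, 90.7]
force: [-0.5, -0.3, 6.0]
finger_gap: 0.743
gripper_force: 66.1
```

```bash
python3 - <<'E'
from h import *
o=arm.get_obs();print(o["position"],o["force"],o["finger_gap"],o["gripper_force"])
# placed full dish check in top
t=vision.snapshot("top");cv2.imwrite("pics/t8.png",t);g=cv2.cvtColor(t,cv2.COLOR_BGR2GRAY)
G=cv2.GaussianBlur(cv2.resize(g,None,fx=4,fy=4,interpolation=cv2.INTER_CUBIC),(5,5),1.5)
C=cv2.HoughCircles(G,cv2.HOUGH_GRADIENT,1,60,param1=60,param2=14,minRadius=38,maxRadius=56)
for x,y,r in C[0]/4:
    if 225<x<320 and 180<y<230: print(x,y,r,t[int(y),int(x)],onz("top",(x,y),.064))
plan([((.6265,-.2945,.1),90.8),((.615,-.15,.14),90.8),((.605,-.02,.14),90.8),((.602,.107,.14),90.8),((.602,.107,.06),90.8)])
E
```

```text
[ 0.62705603 -0.29503232 -0.00191031] [-0.5020109  -0.33062645  6.02368837] 0.7434578878497323 66.09177231788635
252.375 204.625 12.675 [197 189 182] [[0.59979862 0.10426166 0.064     ]]
286.375 204.375 12.275 [171 186 180] [[0.60140214 0.00483001 0.064     ]]
[0.0, -0.0, -0.52] -0.0 rows>=2.5 
[0.723, -0.047, -0.2] -0.0 rows>=3.6 
[0.651, -0.041, 0.0] -0.0 rows>=3.1 
[0.635, -0.007, 0.0] -0.0 rows>=3.0 
[0.0, 0.0, 0.4] -0.0 rows>=1.9
```

Call:
{"op": "servo_tool", "data": {
  "deltas": [
    [[0,0,-0.05],[0,0,0]],
    [[0,0,-0.15],[0,0,0]],
    [[0,0,-0.3],[0,0,0]],
    [[0,0,-0.42],[0,0,0]],
    [[0,0,-0.52],[0,0,0]],
    [[0,0,-0.52],[0,0,0]]
  ]
}}

```text
t: 32.62
position: [0.629, -0.2961, 0.1063]
ee_rot: [179.5, 0.3, 90.8]
force: [0.4, -0.3, 0.3]
finger_gap: 0.739
gripper_force: 65.8
```

Call:
{"op": "servo_tool", "data": {
  "deltas": [
    [[0.08,-0.005,-0.02],[0,0,0]],
    [[0.2,-0.015,-0.06],[0,0,0]],
    [[0.34,-0.02,-0.1],[0,0,0]],
    [[0.48,-0.03,-0.14],[0,0,0]],
    [[0.6,-0.04,-0.18],[0,0,0]],
    [[0.68,-0.045,-0.2],[0,0,0]],
    [[0.723,-0.047,-0.2],[0,0,0]],
    [[0.723,-0.047,-0.2],[0,0,0]]
  ]
}}

```text
t: 33.28
position: [0.614, -0.1477, 0.1399]
ee_rot: [-179.9, -0.0, 90.9]
force: [-0.1, -0.2, -0.1]
finger_gap: 0.742
gripper_force: 65.8
```

Call:
{"op": "servo_tool", "data": {
  "deltas": [
    [[0.08,-0.005,0],[0,0,0]],
    [[0.2,-0.01,0],[0,0,0]],
    [[0.33,-0.02,0],[0,0,0]],
    [[0.45,-0.03,0],[0,0,0]],
    [[0.56,-0.035,0],[0,0,0]],
    [[0.651,-0.041,0],[0,0,0]],
    [[0.651,-0.041,0],[0,0,0]]
  ]
}}

```text
t: 33.87
position: [0.6038, -0.017, 0.1394]
ee_rot: [-179.9, -0.1, 90.8]
force: [-0.2, 0.2, -0.4]
finger_gap: 0.743
gripper_force: 65.8
```

Call:
{"op": "servo_tool", "data": {
  "deltas": [
    [[0.08,-0.001,0],[0,0,0]],
    [[0.2,-0.002,0],[0,0,0]],
    [[0.32,-0.003,0],[0,0,0]],
    [[0.44,-0.004,0],[0,0,0]],
    [[0.54,-0.005,0],[0,0,0]],
    [[0.635,-0.007,0],[0,0,0]],
    [[0.635,-0.007,0],[0,0,0]],
    [[0.635,-0.007,0],[0,0,0]]
  ]
}}

```text
t: 34.53
position: [0.6018, 0.1069, 0.1397]
ee_rot: [-180.0, 0.1, 90.8]
force: [0.6, -1.7, 0.1]
finger_gap: 0.746
gripper_force: 65.8
```

Call:
{"op": "servo_tool", "data": {
  "deltas": [
    [[0,0,0.08],[0,0,0]],
    [[0,0,0.18],[0,0,0]],
    [[0,0,0.28],[0,0,0]],
    [[0,0,0.35],[0,0,0]],
    [[0,0,0.4],[0,0,0]],
    [[0,0,0.4],[0,0,0]],
    [[0,0,0.4],[0,0,0]]
  ]
}}

```text
t: 35.12
position: [0.6016, 0.106, 0.0598]
ee_rot: [-179.9, 0.0, 90.7]
force: [0.6, 0.5, -0.7]
finger_gap: 0.744
gripper_force: 65.8
```

```bash
python3 - <<'E'
from h import *
o=arm.get_obs();print(o["position"],o["ee_rot"],o["force"],o["finger_gap"],o["gripper_force"])
t=vision.snapshot("top");s=vision.snapshot("side")
f=lambda im,x,y,w,h:cv2.convertScaleAbs(cv2.resize(im[y-h:y+h,x-w:x+w],(395,290),interpolation=cv2.INTER_CUBIC),alpha=1.5)
cv2.imwrite("pics/v8.png",np.hstack([f(t,270,215,60,44),f(s,265,190,55,40)]))
E
```

```text
[0.60156495 0.10597203 0.05983172] [-1.79931921e+02  2.70980023e-02  9.06893652e+01] [ 0.57879171  0.53038297 -0.70499659] 0.7444465977865712 65.75222969055176
```

View pics/v8.png

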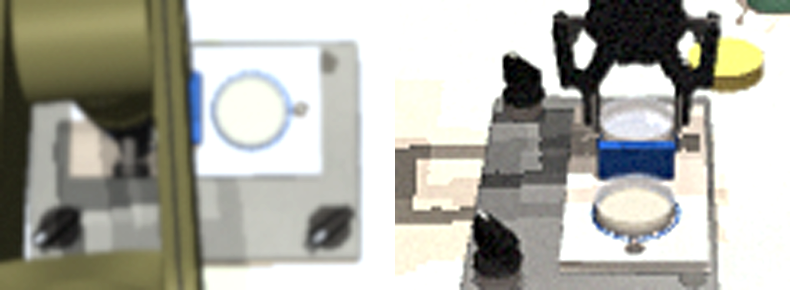

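The agar dish is centred on place b (crop 250,110). The empty dish is held level over place a. Lowering and releasing.

Call:
{"op": "servo_tool", "data": {
  "deltas": [
    [[0,0,0.02],[0,0,0]],
    [[0,0,0.04],[0,0,0]],
    [[0,0,0.055],[0,0,0]],
    [[0,0,0.065],[0,0,0]],
    [[0,0,0.067],[0,0,0]],
    [[0,0,0.069],[0,0,0]],
    [[0,0,0.069],[0,0,0]]
  ]
}}

```text
t: 35.8
position: [0.6016, 0.1072, 0.0474]
ee_rot: [180.0, 0.0, 90.8]
force: [-2.0, -0.1, 6.8]
finger_gap: 0.748
gripper_force: 66.4
```

Call:
{"op": "servo_tool", "data": {
  "deltas": [
    [[0,0,0],[0,0,0]],
    [[0,0,0],[0,0,0]],
    [[0,0,0],[0,0,0]],
    [[0,0,-0.02],[0,0,0]],
    [[0,0,-0.1],[0,0,0]],
    [[0,0,-0.25],[0,0,0]],
    [[0,0,-0.4],[0,0,0]],
    [[0,0,-0.47],[0,0,0]],
    [[0,0,-0.47],[0,0,0]]
  ],
  "claw": 1
}}

```text
t: 36.55
position: [0.6046, 0.1075, 0.1449]
ee_rot: [179.5, -0.0, 90.8]
force: [0.6, 0.3, 0.4]
finger_gap: 1.002
gripper_force: 0.0
```

```bash
python3 - <<'E'
from dish import *
dishes()
json.dump([[.602,.107,.1402],90.8],open("cmd.json","w"))
plan([((.56,-.04,.14),90.8),((.49,-.17,.14),90.8),((.434,-.299,.08),90.8),((.434,-.299,-.004),90.8)])
E
```

```text
top 346.9 268.1 11.1 [ 47  52 168] [ 0.4163 -0.1789  0.014 ]
top 342.4 216.4 10.9 [ 47  53 168] [ 0.5724 -0.1663  0.014 ]
top 387.1 262.4 11.7 [164 161 157] [ 0.434  -0.3012  0.014 ]
[-0.732, -0.22, 0.001] -0.0 rows>=3.7 
[-0.645, -0.359, -0.0] -0.0 rows>=3.5 
[-0.641, -0.289, 0.3] -0.0 rows>=3.7 
[-0.0, -0.0, 0.42] -0.0 rows>=2.0
```

Call:
{"op": "servo_tool", "data": {
  "deltas": [
    [[-0.732,-0.22,0.001],[0,0,0]],
    [[-0.732,-0.22,0.001],[0,0,0]],
    [[-0.732,-0.22,0.001],[0,0,0]],
    [[-0.732,-0.22,0.001],[0,0,0]],
    [[-0.732,-0.22,0.001],[0,0,0]]
  ]
}}

```text
t: 37.07
position: [0.5562, -0.0443, 0.1382]
ee_rot: [-179.7, 0.1, 90.5]
force: [-0.1, 0.4, -0.4]
finger_gap: 0.999
gripper_force: 0.0
```

Call:
{"op": "servo_tool", "data": {
  "deltas": [
    [[-0.645,-0.359,0],[0,0,0]],
    [[-0.645,-0.359,0],[0,0,0]],
    [[-0.645,-0.359,0],[0,0,0]],
    [[-0.645,-0.359,0],[0,0,0]],
    [[-0.645,-0.359,0],[0,0,0]]
  ]
}}

```text
t: 37.48
position: [0.4863, -0.1724, 0.1387]
ee_rot: [-179.8, -0.0, 90.5]
force: [0.1, 0.3, 0.2]
finger_gap: 0.998
gripper_force: 0.0
```

Call:
{"op": "servo_tool", "data": {
  "deltas": [
    [[-0.641,-0.289,0.1],[0,0,0]],
    [[-0.641,-0.289,0.2],[0,0,0]],
    [[-0.641,-0.289,0.25],[0,0,0]],
    [[-0.641,-0.289,0.3],[0,0,0]],
    [[-0.641,-0.289,0.3],[0,0,0]],
    [[-0.641,-0.289,0.3],[0,0,0]],
    [[-0.641,-0.289,0.3],[0,0,0]]
  ]
}}

```text
t: 38.07
position: [0.4335, -0.2975, 0.0796]
ee_rot: [-179.9, -0.1, 90.7]
force: [0.4, -0.0, -0.5]
finger_gap: 1.002
gripper_force: 0.0
```

Call:
{"op": "servo_tool", "data": {
  "deltas": [
    [[0,0,0.12],[0,0,0]],
    [[0,0,0.24],[0,0,0]],
    [[0,0,0.32],[0,0,0]],
    [[0,0,0.37],[0,0,0]],
    [[0,0,0.4],[0,0,0]],
    [[0,0,0.42],[0,0,0]],
    [[0,0,0.42],[0,0,0]],
    [[0,0,0.42],[0,0,0]]
  ]
}}

```text
t: 38.73
position: [0.434, -0.2988, -0.0031]
ee_rot: [179.9, 0.0, 90.8]
force: [-0.4, 0.3, 0.4]
finger_gap: 1.0
gripper_force: 0.0
```

Call:
{"op": "servo_tool", "data": {
  "deltas": [
    [[0,0,0],[0,0,0]],
    [[0,0,0],[0,0,0]],
    [[0,0,0],[0,0,0]],
    [[0,0,0],[0,0,0]],
    [[0,0,0],[0,0,0]],
    [[0,0,0],[0,0,0]]
  ],
  "claw": -1
}}

```text
t: 39.23
position: [0.434, -0.2992, -0.0023]
ee_rot: [179.9, 0.1, 90.7]
force: [-0.3, 1.5, 7.1]
finger_gap: 0.745
gripper_force: 64.4
```

```bash
python3 - <<'E'
from h import *
o=arm.get_obs();print(o["position"],o["force"],o["finger_gap"],o["gripper_force"])
t=vision.snapshot("top");s=vision.snapshot("side");cv2.imwrite("pics/t9.png",t);cv2.imwrite("pics/s9.png",s);g=cv2.cvtColor(t,cv2.COLOR_BGR2GRAY)
G=cv2.GaussianBlur(cv2.resize(g,None,fx=4,fy=4,interpolation=cv2.INTER_CUBIC),(5,5),1.5)
C=cv2.HoughCircles(G,cv2.HOUGH_GRADIENT,1,60,param1=60,param2=14,minRadius=38,maxRadius=56)
for x,y,r in C[0]/4:
    if 225<x<320 and 180<y<230: print(x,y,r,t[int(y),int(x)],onz("top",(x,y),.064))
plan([((.434,-.299,.1),90.8),((.49,-.17,.15),90.8),((.56,-.06,.15),90.8),((.6025,.0065,.15),90.8),((.6025,.0065,.08),90.8)])
E
```

```text
[ 0.43403384 -0.29922252 -0.00229471] [-0.2734866   1.4614708   7.11573195] 0.7449490354807843 64.43658113479614
252.375 204.375 12.475 [165 160 156] [[0.60053567 0.10427541 0.064     ]]
286.375 204.125 12.525 [162 176 169] [[0.60213839 0.00483598 0.064     ]]
[-0.0, -0.0, -0.52] -0.0 rows>=2.5 
[0.641, 0.289, -0.25] -0.0 rows>=3.6 
[0.545, 0.357, 0.0] -0.0 rows>=3.1 
[0.33, 0.217, 0.0] -0.0 rows>=1.9 
[-0.0, 0.0, 0.35] -0.0 rows>=1.7
```

Call:
{"op": "servo_tool", "data": {
  "deltas": [
    [[0,0,-0.05],[0,0,0]],
    [[0,0,-0.15],[0,0,0]],
    [[0,0,-0.3],[0,0,0]],
    [[0,0,-0.42],[0,0,0]],
    [[0,0,-0.52],[0,0,0]],
    [[0,0,-0.52],[0,0,0]]
  ]
}}

```text
t: 39.83
position: [0.4359, -0.3009, 0.1054]
ee_rot: [179.6, 0.3, 90.7]
force: [0.2, -0.8, 0.6]
finger_gap: 0.739
gripper_force: 65.8
```

Call:
{"op": "servo_tool", "data": {
  "deltas": [
    [[0.08,0.03,-0.03],[0,0,0]],
    [[0.2,0.09,-0.08],[0,0,0]],
    [[0.33,0.15,-0.13],[0,0,0]],
    [[0.45,0.2,-0.18],[0,0,0]],
    [[0.55,0.25,-0.22],[0,0,0]],
    [[0.641,0.289,-0.25],[0,0,0]],
    [[0.641,0.289,-0.25],[0,0,0]],
    [[0.641,0.289,-0.25],[0,0,0]]
  ]
}}

```text
t: 40.5
position: [0.4895, -0.1692, 0.1506]
ee_rot: [180.0, 0.0, 90.9]
force: [0.3, 0.2, -0.1]
finger_gap: 0.745
gripper_force: 65.8
```

Call:
{"op": "servo_tool", "data": {
  "deltas": [
    [[0.08,0.05,0],[0,0,0]],
    [[0.2,0.13,0],[0,0,0]],
    [[0.32,0.21,0],[0,0,0]],
    [[0.43,0.28,0],[0,0,0]],
    [[0.545,0.357,0],[0,0,0]],
    [[0.545,0.357,0],[0,0,0]]
  ]
}}

```text
t: 41.0
position: [0.5616, -0.0577, 0.1498]
ee_rot: [179.9, -0.1, 90.8]
force: [0.3, -0.5, 0.3]
finger_gap: 0.741
gripper_force: 65.8
```

Call:
{"op": "servo_tool", "data": {
  "deltas": [
    [[0.08,0.05,0],[0,0,0]],
    [[0.17,0.11,0],[0,0,0]],
    [[0.26,0.17,0],[0,0,0]],
    [[0.33,0.217,0],[0,0,0]],
    [[0.33,0.217,0],[0,0,0]],
    [[0.33,0.217,0],[0,0,0]]
  ]
}}

```text
t: 41.5
position: [0.6017, 0.0063, 0.1497]
ee_rot: [-179.9, 0.0, 90.8]
force: [-0.4, 0.1, 0.2]
finger_gap: 0.746
gripper_force: 65.8
```

Call:
{"op": "servo_tool", "data": {
  "deltas": [
    [[0,0,0.08],[0,0,0]],
    [[0,0,0.18],[0,0,0]],
    [[0,0,0.27],[0,0,0]],
    [[0,0,0.32],[0,0,0]],
    [[0,0,0.35],[0,0,0]],
    [[0,0,0.35],[0,0,0]],
    [[0,0,0.35],[0,0,0]]
  ]
}}

```text
t: 42.08
position: [0.602, 0.0062, 0.0805]
ee_rot: [-180.0, 0.0, 90.7]
force: [-1.0, -0.2, 0.3]
finger_gap: 0.741
gripper_force: 65.8
```

```bash
python3 - <<'E'
from h import *
o=arm.get_obs();print(o["position"],o["ee_rot"],o["force"],o["finger_gap"],o["gripper_force"])
t=vision.snapshot("top");s=vision.snapshot("side")
f=lambda im,x,y,w,h:cv2.convertScaleAbs(cv2.resize(im[y-h:y+h,x-w:x+w],(395,290),interpolation=cv2.INTER_CUBIC),alpha=1.5)
cv2.imwrite("pics/v9.png",np.hstack([f(t,270,215,60,44),f(s,265,195,55,40)]))
E
```

```text
[0.6019549  0.00618359 0.08050217] [-1.79995170e+02  1.07059433e-02  9.07332271e+01] [-1.0467325  -0.21330647  0.25055192] 0.7405248303835349 65.78404068946838
```

View pics/v9.png

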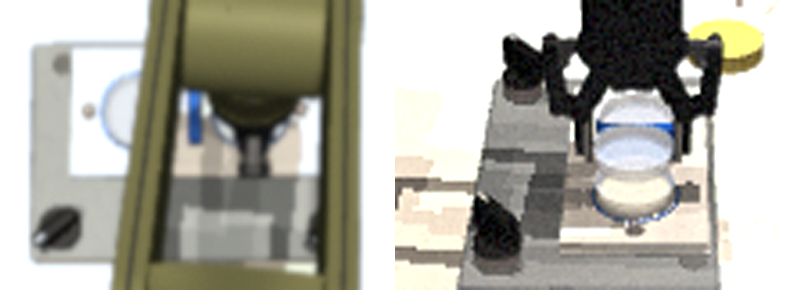

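The last empty dish is held level, directly over the agar dish. Lowering until light contact.

Call:
{"op": "servo_tool", "data": {
  "deltas": [
    [[0,0,0.03],[0,0,0]],
    [[0,0,0.055],[0,0,0]],
    [[0,0,0.07],[0,0,0]],
    [[0,0,0.08],[0,0,0]],
    [[0,0,0.085],[0,0,0]],
    [[0,0,0.088],[0,0,0]],
    [[0,0,0.088],[0,0,0]]
  ]
}}

```text
t: 42.77
position: [0.6018, 0.0068, 0.0628]
ee_rot: [-180.0, -0.0, 90.8]
force: [-0.6, 0.8, -0.3]
finger_gap: 0.744
gripper_force: 65.9
```

Call:
{"op": "servo_tool", "data": {
  "deltas": [
    [[0,0,0.003],[0,0,0]],
    [[0,0,0.005],[0,0,0]],
    [[0,0,0.005],[0,0,0]]
  ]
}}

```text
t: 43.02
position: [0.602, 0.0068, 0.0625]
ee_rot: [180.0, 0.0, 90.8]
force: [-2.4, 0.8, 5.4]
finger_gap: 0.744
gripper_force: 66.5
```

Contact. Release, rise, and go clear.

Call:
{"op": "servo_tool", "data": {
  "deltas": [
    [[0,0,0],[0,0,0]],
    [[0,0,0],[0,0,0]],
    [[0,0,0],[0,0,0]],
    [[0,0,-0.02],[0,0,0]],
    [[0,0,-0.1],[0,0,0]],
    [[0,0,-0.25],[0,0,0]],
    [[0,0,-0.4],[0,0,0]],
    [[0,0,-0.6],[0,0,0]],
    [[0,0,-0.6],[0,0,0]]
  ],
  "claw": 1
}}

```text
t: 43.77
position: [0.607, 0.0065, 0.1898]
ee_rot: [179.2, 0.1, 90.8]
force: [1.6, -0.3, 1.9]
finger_gap: 0.998
gripper_force: 0.0
```

Call:
{"op": "servo_tool", "data": {
  "deltas": [
    [[-0.9,-0.4,0],[0,0,0]],
    [[-0.9,-0.4,0],[0,0,0]],
    [[-0.9,-0.4,0],[0,0,0]],
    [[-0.9,-0.4,0],[0,0,0]],
    [[-0.9,-0.4,0],[0,0,0]],
    [[-0.9,-0.4,0],[0,0,0]]
  ]
}}

```text
t: 44.27
position: [0.5221, -0.1793, 0.1819]
ee_rot: [-179.9, 0.2, 90.5]
force: [0.5, -0.1, -0.3]
finger_gap: 1.002
gripper_force: 0.0
```

Call:
{"op": "servo_tool", "data": {
  "deltas": [
    [[-0.7,0,0],[0,0,0]],
    [[-0.7,0,0],[0,0,0]],
    [[-0.7,0,0],[0,0,0]],
    [[-0.7,0,0],[0,0,0]],
    [[-0.7,0,0],[0,0,0]],
    [[-0.7,0,0],[0,0,0]],
    [[-0.7,0,0],[0,0,0]],
    [[-0.7,0,0],[0,0,0]]
  ]
}}

```text
t: 44.93
position: [0.5261, -0.3123, 0.1816]
ee_rot: [-180.0, -0.1, 90.8]
force: [0.6, 0.4, -0.3]
finger_gap: 0.998
gripper_force: 0.0
```

```bash
python3 - <<'E'
from h import *
t=vision.snapshot("top");s=vision.snapshot("side");cv2.imwrite("pics/t10.png",t);cv2.imwrite("pics/s10.png",s)
g=cv2.cvtColor(t,cv2.COLOR_BGR2GRAY)
G=cv2.GaussianBlur(cv2.resize(g,None,fx=4,fy=4,interpolation=cv2.INTER_CUBIC),(5,5),1.5)
C=cv2.HoughCircles(G,cv2.HOUGH_GRADIENT,1,60,param1=60,param2=14,minRadius=38,maxRadius=56)
for x,y,r in C[0]/4:
    if 225<x<320 and 180<y<230: print(x,y,r,t[int(y),int(x)],onz("top",(x,y),.064),onz("top",(x,y),.08))
# level check, slab near edge slope as before: compare to s2
import re
def slope(im):
    g=cv2.GaussianBlur(cv2.cvtColor(im,cv2.COLOR_BGR2GRAY).astype(np.float32),(1,5),.8);P=[]
    for u in range(236,298):
        d=np.diff(g[222:252,u]);i=int(np.argmin(d[4:20]))+4;a,b,e=d[i-1:i+2];P.append((u,222.5+i+np.clip(.5*(a-e)/(a-2*b+e),-.5,.5)))
    P=np.array(P,np.float32);vx,vy,x0,y0=cv2.fitLine(P,cv2.DIST_HUBER,0,.01,.01).ravel();return vy/vx,y0+(265-x0)*vy/vx
for n in("side0","s2","s10"):print(n,slope(cv2.imread(f"pics/{n}.png")))
f=lambda im,x,y,w,h:cv2.convertScaleAbs(cv2.resize(im[y-h:y+h,x-w:x+w],(395,290),interpolation=cv2.INTER_CUBIC),alpha=1.5)
cv2.imwrite("pics/v10.png",np.hstack([f(t,270,215,60,44),f(s,265,205,55,40)]))
E
```

```text
252.125 204.375 12.525 [164 160 156] [[0.60052934 0.10500804 0.064     ]] [[0.59851639 0.10363826 0.08      ]]
286.625 204.375 12.575 [176 177 171] [[0.60140855 0.00409967 0.064     ]] [[0.59938286 0.00419243 0.08      ]]
side0 (np.float32(-0.011318323), np.float32(234.52455))
s2 (np.float32(0.013945091), np.float32(234.05318))
s10 (np.float32(0.013545089), np.float32(234.14644))
```

View pics/v10.png

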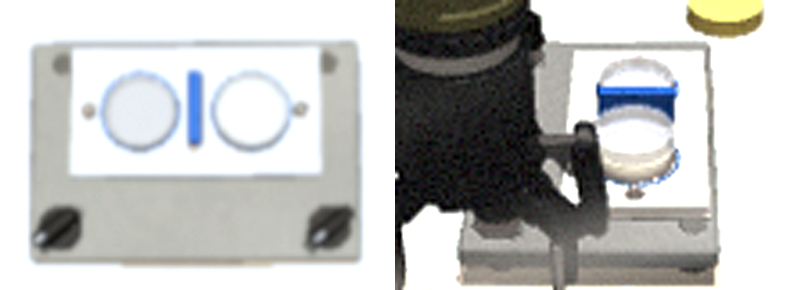

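Both rings hold dishes: place a at crop (140,110), place b stacked at (250,110). They are upright, and the arm is clear. Handing in.

```bash
python3 -c "
from plant import ticket
print(ticket.close_job())"
```

```text
the job is handed in; nothing more can be done
None
```

Job handed in; no verdict came back. Both screws were set to about 4.0 rad, though the cameras only put the table's tilt within about 10 mrad of level. The plate is over both pins, the agar dish and one empty are stacked on place b, and the other empty is on place a.

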